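# Clamp a reference hardness block in its holder with the slotted clamp screw

## Task

Gently push the round reference block that lies in the holder fully home against the holder's stop. Then take the wide flat driver from the wooden stand, seat its blade in the slot of the clamp screw and turn the screw clockwise until its foot holds the block snugly, about a sixth of a turn past where it begins to bear and no harder: the test face must not be marked. Put the driver back upright in its hole, let go of it, and leave the anvil, V-block and tin where they stand.

Things in the scene. Friction and masses are not known exactly. Their poses are not given: they have to be found in the camera images.
- block_holder: fixed holder: grey base plate 120 x 86 x 10 mm, at its far end a column 44 mm wide (its near face is the stop) with an arm over the block that ends in a round boss. Origin: centre of the plate's underside; x along the plate towards the column, z up. Stop at x = +20 mm; boss axis at x = -8 mm, y = 0; rails from x = -20 to +20 mm, 10 mm high, 60 mm apart
- stop_face (a point): middle of the stop face, 18 mm above the bench; axes as the holder's
- ref_block: plain round steel block, 56 mm across, 16 mm high, 0.3 kg, lying on the plate between the rails under the arm; origin under its centre, 10 mm above the bench. Home: centre at holder x = -8 mm, its rim on the stop; it starts 6 to 12 mm short, its front rim open to the robot's side. Slides with 2 to 4 N and stops rigidly: push with under 25 N
- boss_top (a point): centre of the boss's rim, 56 mm above the bench; boss 25 mm outside, 17 mm bore; the clamp screw stands in the bore, its top face about 2.7 mm below this rim at the start
- slot (a point): centre of the clamp screw's top face, 53 mm above the bench. The straight slot runs along this point's x axis (any angle, either way round) across the face: 3.0 mm wide, 4 mm deep; z up. 5 to 10 N down keep the blade seated; pressing or wrenching far beyond that (over 100 N of contact between blade and screw) spoils the slot
- clamp_screw: M16 clamp screw, 27 mm long, pitch 2 mm, flat foot 24 mm across; origin under the foot. Clockwise from above drives it down, at 0.025 N m, for 0.3 to 2 rad (differs, feel it) until the foot bears on the block; then each rad adds some 14 N of clamping and 0.06 N m of torque. Right: 10 to 22 N, i.e. 0.8 to 1.4 rad past bearing, torque up by 0.06 to 0.1 N m; over 30 N marks it
- driver: wide flat driver, 125 mm long, 0.1 to 0.2 kg, standing blade down in the wooden stand. Origin at the middle of the blade's end, z up to the handle. Blade 12 mm wide along x, 2.0 mm thick along y, 12 mm long; round 8 mm shank; shoulder at z = 50 mm rests on the stand; black square handle 26 x 26 mm, flats square to x and y, z = 54 to 122 mm. Grasp it from above by two flats at z = 92 mm
- blade_tip (a point): middle of the end of the driver's blade (the driver's origin)
- driver_block: fixed wooden driver stand, 50 mm along x, 90 mm along y, 53 mm high, origin under its centre, with one 17 mm hole down through its middle (and two small ones beside it, not for this driver)
- block_hole (a point): centre of the large hole's mouth in the stand's top, 53 mm above the bench. The driver stands with its blade's end 50 mm below this point
- anvil: loose steel anvil with a stub, 39 mm across, 38 mm high, standing beside the holder; origin under its centre; leave it alone
- vee: loose steel V-block 38 x 40 x 35 mm beside the work; origin under its centre; leave it alone
- grease_tin: loose round tin 67 mm across, 29 mm high, beside the work; origin under its centre; leave it alone
Things that resemble listed ones, but are neither listed nor needed, are in the scene too. What is shaped like the ref_block but turquoise is not meant.

How it is judged:
On the way, in this order (a step that is already met when the one before it is completed fails the run):
1. the block is fully home: its rim within 1.5 mm of the stop (x of ref_block in the frame of block_holder above -0.0095 m), for 0.2 s.
2. the driver's blade is seated at least 2.5 mm deep in the screw's slot (z of blade_tip in the frame of slot below -0.0025 m and horizontal distance between blade_tip and slot below 0.004 m and x of ref_block in the frame of block_holder above -0.0095 m), for 0.2 s.
3. with the blade still seated, the screw's foot presses on the block with over 10 N (all of step 2 and contact force between clamp_screw and ref_block above 10 N), for 0.3 s.
At the end, for the whole second after the job is handed in: The block is home within 1.5 mm, the screw's foot holds it down with 10 to 22 N, and the driver stands upright (within 0.12 rad) in the large hole of the wooden stand, its blade's end at least 46 mm below the stand's top and within 7 mm of the hole's axis, all at rest (x of ref_block in the frame of block_holder above -0.0095 m and contact force between clamp_screw and ref_block between 10 and 22 N and horizontal distance between blade_tip and block_hole below 0.007 m and z of blade_tip in the frame of block_hole below -0.046 m and angle between driver's own z axis and vertical below 0.12 rad and linear speed of each of driver, ref_block below 0.02 m/s); the robot touches nothing.
It fails at once if the screw is overtightened: its foot presses on the block's test face with over 30 N (contact force between clamp_screw and ref_block above 30 N).
It fails at once if the driver is leaned on or wrenched: over 100 N of contact force between its blade and the screw (contact force between driver and clamp_screw above 100 N).
It fails at once if the block is rammed home or squeezed with over 25 N by the fingers (contact force between the fingers and ref_block above 25 N).
It fails at once if the anvil, the V-block or the tin is moved by over 15 mm (distance of any of anvil, vee, grease_tin from where it was at the start of the episode above 0.015 m).
It also fails if it takes over 72 s, if anything falls off the work surface, if the arm or the gripper's body presses on something with over 40 N, if the wrist force passes 120 N, or if a joint passes its speed limit or range.

## Robot

A 6-joint arm with a two-finger parallel gripper is mounted at the origin on a cart in front of the work surface, level with it; the furniture and walls round the work are solid. World frame = base frame: x ahead of the robot, y to its left, z up, the work surface at z = 0. Lengths are in m, angles in rad, forces in N, time in s.
With the tool pointing down it reaches from about 0.325 to 0.9 m from the base axis. Payload 6.1 kg.
Tool frame: the origin (TCP) lies at the very end of the fingers, on their centre line; the grasp point (between the pads) lies 19 mm behind it; z points along the fingers, y is the line along which they close (so a half turn about z gives the same grasp; the last joint's range is limited). The gripper opens to 87 mm and grips with 3 to 60 N. Pads are 19 mm wide; open, the fingers measure 117 mm over their backs; the gripper's body (75 mm by 190 mm) begins 51 mm behind the grasp point.
Start: joints at [0.975, 0.22, 1.526, -0, 1.395, -0.126], TCP at [0.283, 0.557, 0.223] pointing down, gripper open.
Joint ranges: [-2.98, 2.98], [-0.91, 2.08], [0.09, 2.57], [-1.24, 4.39], [0.2, 2.65], [-2.68, 2.68]. Speed limits (rad/s): [2.57, 2.57, 3.01, 3.14, 3.14, 3.14].

## Interface

Orientations are given as a unit quaternion [w, x, y, z].
In Python, from workcell import manip gives the robot as it stands.
- The arm moves only by the tool move_arm, never from a script. Its argument "targets" is a list of rows, each a list of 2 entries, a list of its own where there are three numbers: the shift along the tool's x, y, z in m, then the turn, a rotation vector about the tool's x, y, z in degrees. In form: [[[tx, ty, tz], [ax, ay, az]], ...]. A call has 1 to 10 rows; each row shifts and turns the commanded pose from where the row before left it, along the tool's axes as they then stand; what a row does not reach is not made up. A row lasts 1/12 s, in which the tool goes at most 41.7 mm and 7.16 degrees, less where a joint would pass 70% of its speed; a pose out of reach is approached as far as the arm can. A call with a gripper value outside its range is refused whole. "grip" is the opening, from -1 (shut) to 1 (fully open), so that 0 is half open, set as the call begins (left out, the last holds). The fingers move at their own pace and stop on an object; the grip force is fixed at half the most. Time passes only in rows, so rows that do not move let the fingers close. It gives the time, the measured TCP pose, the force, the opening and the grip force at its end, in the units of the state.
- manip.read_state(): the state, without advancing time (a new reading comes with each control period).
- manip.camera(name): name is "scene" or "side" or "wrist"; returns a dict with "color" (384x512x3 uint8, blue, green, red), "range_z" (384x512 float32, m along the optical axis (not along the pixel's ray), 0 where there is no reading), "intrinsics" (3x3 intrinsics, pixels), "cam_to_world" (4x4, takes a point from camera to world coordinates). Camera axes: x right, y up, looking along -z (the intrinsics and any distortion apply to the point x, -y, -z); pixel columns grow to the right and rows downward; lengths in m; the calibration is good to about 2 mm. A picture is of the moment at which its call begins.
- manip.hand_in(): hands the job in; it is judged then, once.
The state is a dict: "time": time; "q": joint angles; "joint_velocities": joint speeds; "joint_torque": joint torques, N m; "position": TCP position; "orientation": TCP orientation; "force": force on the tool from outside, world axes, zero at the start; "ft_torque": the same for the moment, N m; "finger_gap": finger opening in m; "grasp_force": force on a finger pad.
Only numpy, scipy, OpenCV 4.12 (cv2) and the standard library are available. Lean on these libraries where they do the work, as an engineer would, in place of code of your own. Each camera call takes 0.05 s, during which the arm holds its last target. There are 200 camera calls.

## Working session

There is one attempt and no reset: what is moved stays moved. The work goes in short steps, Python scripts to look and compute and a tool call to move; the robot and the scene stay as the last step left them, time stands still between calls to the robot, and variables do not carry over. Pictures are saved under pics/ and viewed, at most 10 in all, crops included, and the job is handed in when it is done.

Besides the shell and the picture viewer there is one more tool, called after ">>>" as a command line: name --argument value ..., lists and objects as JSON in quotes. move_arm: Moves the arm, as the interface text tells. Its arguments: {"type":"object","properties":{"targets":{"type":"array"},"grip":{"type":"number"}},"required":["targets"]}

```bash
mkdir -p pics; cat > h.py <<'E'
import numpy as np, cv2
from workcell import manip
def cap(n):
    c=manip.camera(n); np.savez('/tmp/%s.npz'%n,**c); return c
def load(n): return dict(np.load('/tmp/%s.npz'%n))
def pts(c):
    """world points of all pixels from range"""
    K=c['intrinsics'];T=c['cam_to_world'];Z=c['range_z']
    v,u=np.mgrid[:Z.shape[0],:Z.shape[1]]
    P=np.stack([(u-K[0,2])/K[0,0]*Z,-(v-K[1,2])/K[1,1]*Z,-Z],-1)
    return P@T[:3,:3].T+T[:3,3]
def ray(c,u,v,z):
    K=c['intrinsics'];T=c['cam_to_world']
    d=T[:3,:3]@np.array([(u-K[0,2])/K[0,0],-(v-K[1,2])/K[1,1],-1]);o=T[:3,3]
    return o+d*(z-o[2])/d[2]
E
python3 - <<'E'
from h import *
a=cap('scene');b=cap('side');w=cap('wrist')
cv2.imwrite('pics/a.png',cv2.resize(a['color'],(800,600)))
cv2.imwrite('pics/b.png',cv2.resize(b['color'],(800,600)))
for c in(a,b,w):print(c['intrinsics'][0],c['cam_to_world'].round(3).tolist())
s=manip.read_state();print(s)
E
```

```text
[368.36825056   0.         256.99835165] [[0.512, 0.597, -0.618, 0.025], [-0.859, 0.364, -0.36, -0.283], [0.01, 0.715, 0.699, 0.687], [0.0, 0.0, 0.0, 1.0]]
[475.56460641   0.         250.25242535] [[0.9, 0.268, -0.343, 0.223], [-0.435, 0.515, -0.739, -0.657], [-0.022, 0.814, 0.58, 0.616], [0.0, 0.0, 0.0, 1.0]]
[325.64618665   0.         257.24721084] [[0.453, -0.856, -0.249, 0.215], [0.892, 0.434, 0.128, 0.593], [-0.001, -0.28, 0.96, 0.383], [0.0, 0.0, 0.0, 1.0]]
{'time': 0.15, 'q': array([ 9.74915050e-01,  2.21067000e-01,  1.52734945e+00, -3.67931195e-05,
        1.39467370e+00, -1.26093221e-01]), 'joint_velocities': array([ 0.00128905, -0.00296864, -0.00409804,  0.0025819 ,  0.00230498,
        0.00212235]), 'joint_torque': array([ 1.51146778e-03, -4.95189750e+01, -3.87883294e+01,  6.99628377e-02,
        5.30157925e-02, -1.13562407e-04]), 'position': array([0.28267935, 0.55689055, 0.22167429]), 'orientation': array([-2.47515271e-04,  2.32736712e-01,  9.72539491e-01, -7.06889902e-04]), 'force': array([ 0.05049289, -0.04566832, -0.10598981]), 'ft_torque': array([0.01938128, 0.02221154, 0.02193141]), 'grasp_force': 0.0, 'finger_gap': 0.08679479830406629}
```

View pics/a.png

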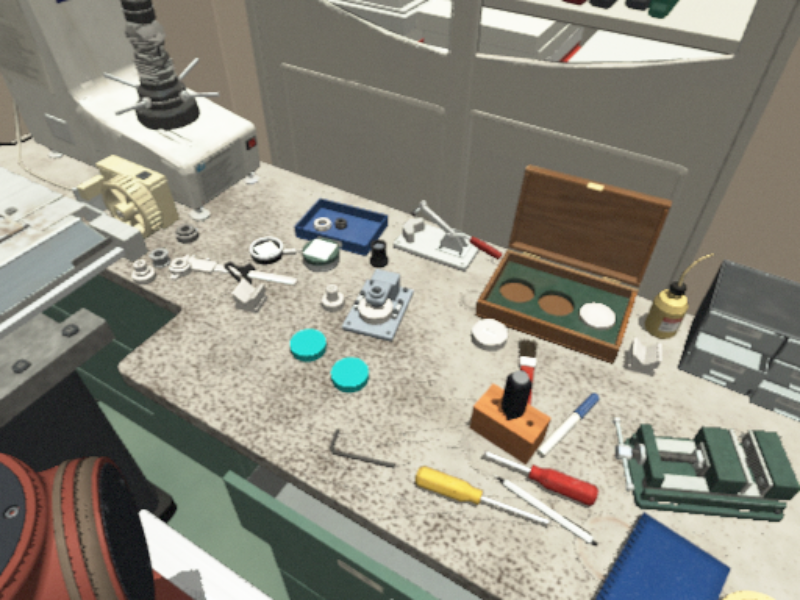

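View pics/b.png

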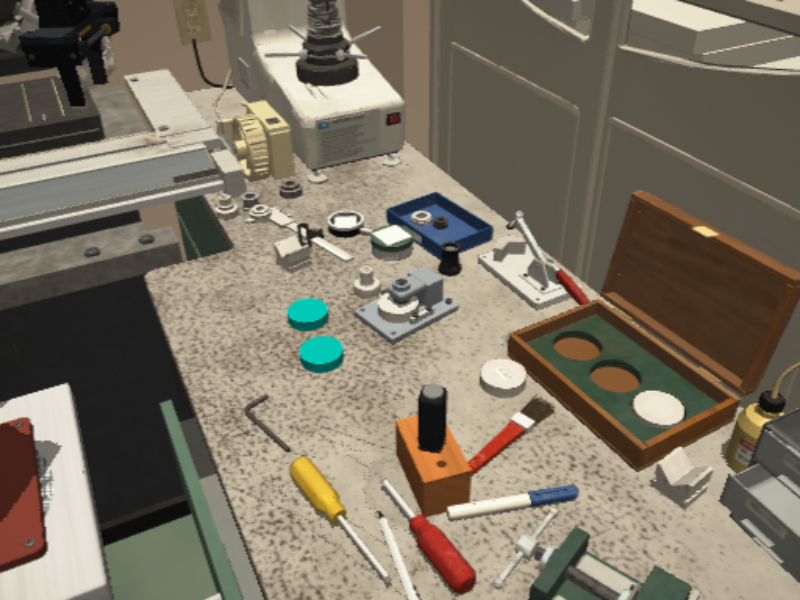

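The scene view (800x600 pixels) shows the holder at (378,305), with the boss at (378,290) and the block's white rim at (375,310). The black driver stands in the wooden stand at (515,395).

Possible mix-ups:
- **Block:** turquoise discs at (308,344) and (350,374), a white disc at (490,333), and a white disc in the box at (597,315). I choose the disc under the arm at (375,310).
- **Driver:** the yellow screwdriver at (450,485) and the red one at (560,480). I choose the black one in the stand.

The anvil is at (332,297), the V-block at (248,292) and the tin at (322,250).

```bash
python3 - <<'E'
from h import *
a=load('scene');b=load('side')
for n,c,px in(('a',a,dict(boss=(378,288),plateNear=(362,325),block=(372,312),col=(385,278),anvil=(333,290),vee=(248,292),tin=(322,250),turq1=(308,344),turq2=(350,374),drv=(516,378),stand=(490,412))),
           ('b',b,dict(boss=(402,284),col=(425,280),drv=(432,388),stand=(420,460),anvil=(367,275)))):
    P=pts(c)
    for k,(u,v) in px.items():
        print(n,k,P[int(v*.64),int(u*.64)].round(4))
# boss: points with z 52..60 mm near holder
for n,c in(('a',a),('b',b)):
    P=pts(c);hsv=cv2.cvtColor(c['color'],cv2.COLOR_BGR2HSV)
    # stand by colour at z~53
    m=(hsv[...,0]>5)&(hsv[...,0]<20)&(hsv[...,1]>150)&(abs(P[...,2]-.053)<.005)
    k,l,st,ce=cv2.connectedComponentsWithStats(m.astype('uint8'))
    i=1+np.argmax(st[1:,4]);Q=P[l==i];
    print(n,'stand',st[i],cv2.minAreaRect((Q[:,:2]*1000).astype('float32')),np.median(Q[:,2]))
    d=(P[...,2]>.11)&(P[...,2]<.135)&(c['color'].max(-1)<110)
    D=P[d];D=D[np.hypot(*(D[:,:2]-Q[:,:2].mean(0)).T)<.04]
    print('drv',len(D),D.mean(0),D[:,2].max())
    top=D[abs(D[:,2]-.124)<.003];print('top',len(top),cv2.minAreaRect((top[:,:2]*1000).astype('float32')))
cv2.imwrite('pics/c.png',np.hstack([cv2.resize(a['color'][150:230,200:280],(400,400),interpolation=cv2.INTER_CUBIC),cv2.resize(b['color'][160:230,210:300],(400,400),interpolation=cv2.INTER_CUBIC)]))
E
```

```text
a boss [0.591  0.0932 0.0549]
a plateNear [0.5433 0.0938 0.0098]
a block [0.5655 0.0866 0.0267]
a col [0.6252 0.0998 0.0493]
a anvil [0.5647 0.1622 0.0388]
a vee [0.4972 0.2906 0.0266]
a tin [0.6469 0.2462 0.0284]
a turq1 [0.4621 0.138  0.0168]
a turq2 [0.4471 0.0487 0.0178]
a drv [ 0.4795 -0.1826  0.1275]
a stand [ 0.4681 -0.1615  0.0533]
b boss [0.5855 0.0902 0.0538]
b col [0.6213 0.0902 0.0477]
b drv [ 0.4818 -0.1854  0.1293]
b stand [ 0.4603 -0.2005  0.0537]
b anvil [0.5621 0.1586 0.0335]
a stand [304 247  48  38 597] ((481.3497619628906, -187.598388671875), (87.28472900390625, 51.338565826416016), 81.57843780517578) 0.05349745124797689
drv 120 [ 0.47341276 -0.18795537  0.11991195] 0.12817495875766172
top 57 ((479.4374084472656, -186.5987091064453), (22.760705947875977, 23.220401763916016), 54.60818862915039)
b stand [253 266  49  46 975] ((481.4647216796875, -188.2002716064453), (92.79808044433594, 50.229331970214844), 82.00440979003906) 0.05338310837249227
drv 206 [ 0.47733828 -0.19597022  0.12037132] 0.13061338727969163
top 100 ((480.1361389160156, -190.3075408935547), (23.319053649902344, 25.378948211669922), 54.4882926940918)
```

View pics/c.png

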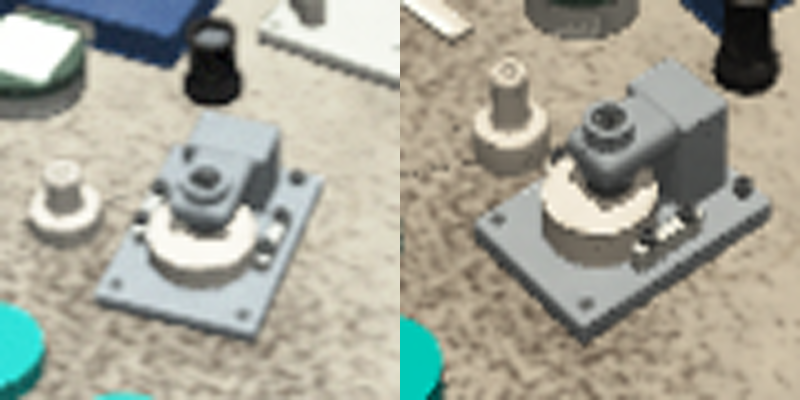

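The close crop confirms the pale disc under the holder's arm, short of the stop, and shows the boss with its screw. Next I fit the holder's pose.

```bash
python3 - <<'E'
from h import *
for n in('scene','side'):
    c=load(n);P=pts(c)
    near=np.hypot(P[...,0]-.58,P[...,1]-.09)<.11
    m=near&(abs(P[...,2]-.0105)<.004)
    k,l,st,ce=cv2.connectedComponentsWithStats(m.astype('uint8'));i=1+np.argmax(st[1:,4])
    print(n,'plate',st[i],cv2.minAreaRect((P[l==i][:,:2]*1000).astype('float32')))
    # grey, low sat discriminates boss/col; boss rim z>.0525
    m=near&(P[...,2]>.0520)&(P[...,2]<.0600)
    Q=P[m];print('z>.052',len(Q),Q.mean(0),Q.min(0),Q.max(0))
    k,l,st,ce=cv2.connectedComponentsWithStats(m.astype('uint8'))
    for j in range(1,k):
        if st[j,4]>8:
            q=P[l==j];print(st[j],q.mean(0).round(4),q.min(0).round(4),q.max(0).round(4))
    m=near&(P[...,2]>.022)&(P[...,2]<.031);hsv=cv2.cvtColor(c['color'],cv2.COLOR_BGR2HSV)
    k,l,st,ce=cv2.connectedComponentsWithStats(m.astype('uint8'))
    for j in range(1,k):
        if st[j,4]>40:
            q=P[l==j];(x,y),r=cv2.minEnclosingCircle((q[:,:2]*1000).astype('float32'));print('blk?',st[j],x,y,r)
E
```

```text
scene plate [218 183  46  34 473] ((593.006103515625, 92.98847961425781), (124.14601135253906, 85.50885009765625), 12.717558860778809)
z>.052 66 [0.58628821 0.09170312 0.05522454] [0.57180888 0.07921954 0.05200983] [0.63567119 0.10920035 0.05980051]
[236 182   9   9  61] [0.5837 0.0911 0.0555] [0.5718 0.0792 0.0521] [0.5964 0.1022 0.0598]
blk? [226 190  29  16 236] 579.3475952148438 89.85124206542969 37.69652557373047
side plate [227 189  67  30 615] ((592.4046630859375, 90.71110534667969), (121.63697814941406, 88.3009033203125), 12.13040828704834)
z>.052 82 [0.58537337 0.08900447 0.05518077] [0.57166337 0.07672441 0.05209262] [0.63440698 0.10632454 0.05921286]
[251 177  12   9  79] [0.5839 0.0885 0.0553] [0.5717 0.0767 0.0521] [0.5966 0.1016 0.0592]
blk? [242 186  26  18 288] 582.07958984375 87.84634399414062 37.305057525634766
blk? [267 186  17   7  56] 627.9637451171875 88.4782485961914 17.44191551208496
```

>>> move_arm --targets '[[[0,0,0],[0,0,-6.6]],[[0,0,0],[0,0,-6.6]],[[0,0,0],[0,0,-6.6]],[[0,0,0],[0,0,-6.6]],[[0,0,0],[0,0,-6.6]],[[0,0,0],[0,0,-6.5]]]' --grip -1

```text
time: 0.65
position: [0.2828, 0.5571, 0.222]
orientation: [-0.0, -0.112, 0.994, -0.0]
force: [0.1, 0.2, 0.1]
finger_gap: 0.0549
grasp_force: 0.0
```

>>> move_arm --targets '[[[-0.007,-0.029,0.002],[0,0,0]],[[-0.007,-0.029,0.002],[0,0,0]],[[-0.007,-0.029,0.002],[0,0,0]],[[-0.007,-0.029,0.002],[0,0,0]],[[-0.007,-0.029,0.002],[0,0,0]],[[-0.007,-0.029,0.002],[0,0,0]],[[-0.007,-0.029,0.002],[0,0,0]],[[-0.007,-0.029,0.002],[0,0,0]],[[-0.007,-0.029,0.002],[0,0,0]]]'

```text
time: 1.4
position: [0.4015, 0.3148, 0.2042]
orientation: [-0.0, -0.11, 0.994, -0.0]
force: [0.8, 0.1, 0.5]
finger_gap: 0.0017
grasp_force: 0.0
```

>>> move_arm --targets '[[[-0.007,-0.029,0.005],[0,0,0]],[[-0.007,-0.029,0.005],[0,0,0]],[[-0.007,-0.029,0.005],[0,0,0]],[[-0.007,-0.029,0.005],[0,0,0]],[[-0.007,-0.029,0.005],[0,0,0]],[[-0.007,-0.029,0.005],[0,0,0]],[[-0.007,-0.029,0.005],[0,0,0]],[[-0.007,-0.029,0.005],[0,0,0]],[[-0.007,-0.029,0.005],[0,0,0]],[[0,0,0],[0,0,0]]]'

```text
time: 2.23
position: [0.5208, 0.071, 0.1584]
orientation: [-0.0, -0.108, 0.994, -0.001]
force: [-0.5, -0.4, 1.1]
finger_gap: 0.0004
grasp_force: 0.0
```

```bash
cat >> h.py <<'E'
from scipy.spatial.transform import Rotation as Ro
def st():
    s=manip.read_state();q=s['orientation'];R=Ro.from_quat([q[1],q[2],q[3],q[0]]).as_matrix()
    return s,R
def togo(p,yaw=None):
    s,R=st();print('t',round(s['time'],2),'pos',s['position'].round(4),'yaw_x',np.degrees(np.arctan2(R[1,0],R[0,0])).round(2),'tilt',R[2].round(3),'q',s['q'].round(2),'F',s['force'].round(1),'M',s['ft_torque'].round(3),'gap',round(s['finger_gap'],4))
    d=np.array(p)-s['position'];print('shift tool mm',(1000*R.T@d).round(1))
    if yaw is not None: print('az',-((yaw-np.degrees(np.arctan2(R[1,0],R[0,0]))+180)%360-180))
E
python3 - <<'E'
from h import *
togo((.5195,.0756,.015),192.5)
c=cap('wrist');cv2.imwrite('pics/d.png',cv2.resize(c['color'],(800,600)))
E
```

```text
t 2.23 pos [0.5208 0.071  0.1584] yaw_x -167.63 tilt [ 0.001 -0.002 -1.   ] q [-0.01  0.04  1.85 -0.    1.25 -1.8 ] F [-0.5 -0.4  1.1] M [0.039 0.105 0.018] gap 0.0004
shift tool mm [1.000e-01 5.100e+00 1.434e+02]
az -0.13185726264293862
```

View pics/d.png

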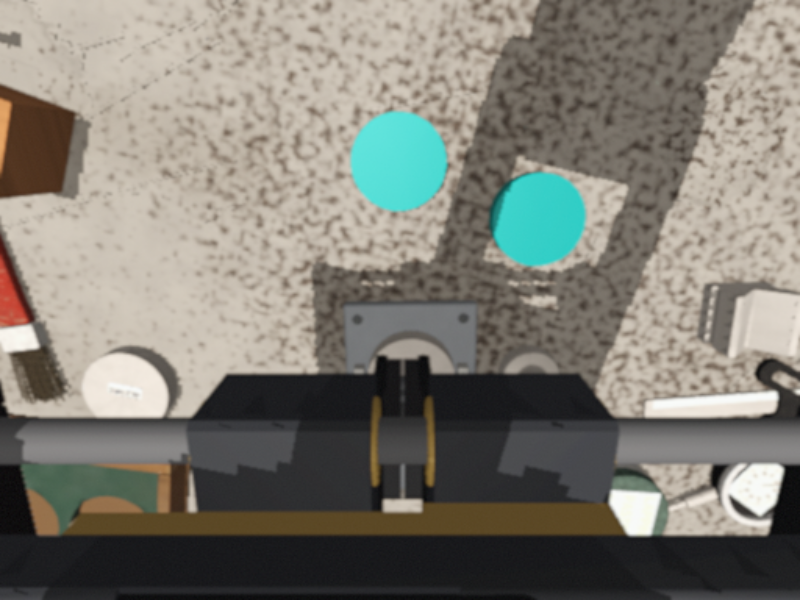

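The wrist view shows the plate at (410,340) with the block's front rim at (412,335), in line with the closed fingers at (403,370). The way down is clear.

>>> move_arm --targets '[[[0,0.001,0.02],[0,0,0]],[[0,0.001,0.02],[0,0,0]],[[0,0.001,0.02],[0,0,0]],[[0,0.001,0.02],[0,0,0]],[[0,0.001,0.02],[0,0,0]],[[0,0,0.02],[0,0,0]],[[0,0,0.015],[0,0,0]],[[0,0,0.007],[0,0,0]],[[0,0,0],[0,0,0]]]'

```text
time: 3.03
position: [0.5165, 0.081, 0.0158]
orientation: [-0.002, -0.11, 0.994, 0.0]
force: [-0.9, -0.2, -0.3]
finger_gap: 0.0004
grasp_force: 0.0
```

```bash
python3 - <<'E'
from h import *
togo((.5195,.0756,.016),192.5)
P0=np.array((.5927,.0918));h=np.array((.976,.2164))
s,_=st();d=s['position'][:2]-P0;print('holder xy',d@h*1000,d@[-h[1],h[0]]*1000)
E
```

```text
t 3.03 pos [0.5165 0.081  0.0158] yaw_x -167.37 tilt [ 0.004  0.001 -1.   ] q [ 0.    0.24  1.94  0.    0.97 -1.79] F [-0.9 -0.2 -0.3] M [ 0.065  0.023 -0.001] gap 0.0004
shift tool mm [-1.7 -5.9 -0.2]
az 0.12946036938649286
holder xy -76.67320924407134 5.892995818961676
```

>>> move_arm --targets '[[[-0.002,-0.003,0],[0,0,0]],[[-0.002,-0.003,0],[0,0,0]],[[-0.002,0,0],[0,0,0]],[[-0.002,0,0],[0,0,0]],[[-0.002,0,0],[0,0,0]],[[-0.001,0,0],[0,0,0]],[[-0.001,0,0],[0,0,0]],[[-0.001,0,0],[0,0,0]],[[-0.001,0,0],[0,0,0]],[[-0.001,0,0],[0,0,0]]]'

```text
time: 3.87
position: [0.5345, 0.0776, 0.0175]
orientation: [-0.0, -0.11, 0.994, 0.0]
force: [0.5, -0.2, 0.4]
finger_gap: 0.0003
grasp_force: 0.0
```

>>> move_arm --targets '[[[-0.001,0,0],[0,0,0]],[[-0.001,0,0],[0,0,0]],[[-0.001,0,0],[0,0,0]],[[-0.001,0,0],[0,0,0]],[[-0.001,0,0],[0,0,0]]]'

```text
time: 4.28
position: [0.5395, 0.0787, 0.0175]
orientation: [-0.0, -0.11, 0.994, 0.0]
force: [0.3, 0.5, 1.2]
finger_gap: 0.0005
grasp_force: 0.0
```

>>> move_arm --targets '[[[-0.001,0,0],[0,0,0]],[[-0.001,0,0],[0,0,0]],[[-0.001,0,0],[0,0,0]]]'

```text
time: 4.53
position: [0.5416, 0.0793, 0.0174]
orientation: [-0.001, -0.11, 0.994, 0.0]
force: [-3.1, -0.4, 2.6]
finger_gap: 0.0005
grasp_force: 1.5
```

>>> move_arm --targets '[[[-0.001,0,0],[0,0,0]],[[-0.001,0,0],[0,0,0]],[[-0.001,0,0],[0,0,0]],[[-0.001,0,0],[0,0,0]]]'

```text
time: 4.87
position: [0.5461, 0.0802, 0.0174]
orientation: [-0.0, -0.11, 0.994, 0.0]
force: [-3.1, -0.3, -0.0]
finger_gap: 0.0003
grasp_force: 1.1
```

>>> move_arm --targets '[[[-0.0005,0,0],[0,0,0]],[[-0.0005,0,0],[0,0,0]],[[-0.0005,0,0],[0,0,0]]]'

```text
time: 5.12
position: [0.5477, 0.0805, 0.0175]
orientation: [-0.0, -0.11, 0.994, 0.0]
force: [-1.5, 0.5, 0.3]
finger_gap: 0.0006
grasp_force: 1.0
```

>>> move_arm --targets '[[[-0.0005,0,0],[0,0,0]],[[-0.0005,0,0],[0,0,0]]]'

```text
time: 5.28
position: [0.5481, 0.0806, 0.0174]
orientation: [-0.001, -0.11, 0.994, -0.0]
force: [-4.3, 0.0, 2.4]
finger_gap: 0.0002
grasp_force: 2.6
```

>>> move_arm --targets '[[[-0.0004,0,0],[0,0,0]],[[0,0,0],[0,0,0]]]'

```text
time: 5.45
position: [0.5481, 0.0806, 0.0173]
orientation: [-0.001, -0.11, 0.994, -0.0]
force: [-5.7, -1.6, 2.6]
finger_gap: 0.0004
grasp_force: 2.9
```

>>> move_arm --targets '[[[-0.0004,0,0],[0,0,0]],[[0,0,0],[0,0,0]]]'

```text
time: 5.62
position: [0.5481, 0.0807, 0.0173]
orientation: [-0.002, -0.11, 0.994, -0.0]
force: [-6.2, -2.1, 4.5]
finger_gap: 0.0005
grasp_force: 3.5
```

The block stopped advancing at TCP x = 0.548 while the force rose to about 7 N, so it is home. I back off and look at the slot from above with the wrist camera.

>>> move_arm --targets '[[[0,0,0],[0,0,0]],[[0.008,0,0],[0,0,0]],[[0.008,0,0],[0,0,0]],[[0,0,-0.02],[0,0,0]],[[0,0,-0.035],[0,0,0]],[[0,0,-0.035],[0,0,0]],[[0,0,-0.035],[0,0,0]],[[0,0,-0.035],[0,0,0]],[[-0.01,0,-0.02],[0,0,0]]]'

```text
time: 6.37
position: [0.5443, 0.0795, 0.2023]
orientation: [0.003, -0.11, 0.994, -0.0]
force: [0.4, -0.5, 0.1]
finger_gap: 0.0006
grasp_force: 0.0
```

>>> move_arm --targets '[[[-0.025,0,0],[0,0,0]],[[-0.025,0,0],[0,0,0]],[[-0.025,0,0],[0,0,0]],[[-0.025,0,0],[0,0,0]],[[-0.01,0,0],[0,0,0]],[[0,0,0],[0,0,0]],[[0,0,0],[0,0,0]]]' --grip 1

```text
time: 6.95
position: [0.6507, 0.1035, 0.1971]
orientation: [-0.0, -0.11, 0.994, 0.0]
force: [-0.4, 0.7, -0.2]
finger_gap: 0.039
grasp_force: 0.0
```

```bash
python3 - <<'E'
from h import *
togo((.545,-.173,.2),192.5)
c=cap('wrist');cv2.imwrite('pics/w1.png',c['color'])
K=c['intrinsics'];T=c['cam_to_world'];p=T[:3,:3].T@(np.array([.5845,.09,.055])-T[:3,3])
u,v=K[0,0]*p[0]/-p[2]+K[0,2],K[1,1]*-p[1]/-p[2]+K[1,2];print('boss px',u,v,-p[2])
u,v=int(u),int(v);cv2.imwrite('pics/e.png',cv2.resize(c['color'][max(v-50,0):v+50,u-60:u+60],(720,600),interpolation=cv2.INTER_CUBIC));print(u-60,max(v-50,0))
E
```

```text
t 6.95 pos [0.6507 0.1035 0.1971] yaw_x -167.41 tilt [ 0.  0. -1.] q [ 0.04  0.32  1.46  0.    1.37 -1.75] F [-0.4  0.7 -0.2] M [ 0.076 -0.    -0.026] gap 0.039
shift tool mm [ 163.4 -246.8   -2.9]
az 0.08669844796588677
boss px 257.39567880501517 107.48104494260959 0.29393474897484917
197 57
```

View pics/e.png

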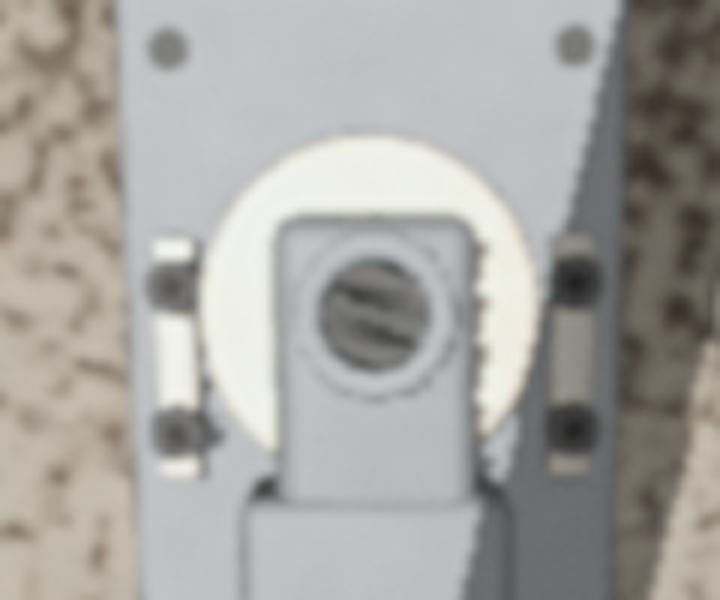

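The crop shows the block against the column and the bore centre at crop (374,313), which is pixel (259.3,109.2). The slot runs roughly across, tilted down to the right, so I enlarge it and measure its angle.

```bash
python3 - <<'E'
from h import *
c=load('wrist')
g=cv2.cvtColor(c['color'],cv2.COLOR_BGR2GRAY)
cr=g[95:124,244:274];
big=cv2.resize(cr,None,fx=18,fy=18,interpolation=cv2.INTER_CUBIC)
big=cv2.normalize(np.clip(big,40,150),None,0,255,cv2.NORM_MINMAX);cv2.imwrite('pics/f.png',big)
print(g[99:120,249:270])
for z in(.056,.053):print(ray(c,259.3,109.2,z))
P=pts(c);print(((P[99:120:2,249:270:2,2])*1000).round(1))
b=(P[...,2]>.0545)&(P[...,2]<.060)&(np.hypot(P[...,0]-.585,P[...,1]-.09)<.02);q=P[b];print(b.sum(),q.mean(0),cv2.minEnclosingCircle((q[:,:2]*1000).astype('float32')))
E
```

```text
[[187 185 189 191 191 189 183 176 169 165 165 167 171 179 186 191 190 187
  180 169 169]
 [184 186 191 190 184 174 160 147 135 128 126 125 128 141 162 179 189 192
  188 178 173]
 [184 191 188 180 167 150 133 125 121 119 115 105  96  98 119 150 174 186
  190 187 182]
 [189 190 180 160 139 128 123 123 126 127 126 121 112 101 102 123 150 169
  184 190 185]
 [191 185 166 135 115 114 118 121 123 125 126 127 126 123 117 117 126 146
  174 188 187]
 [188 174 143 108  92  94  96 100 106 110 115 118 123 124 124 123 125 140
  166 184 190]
 [182 157 121  99  94  86  75  74  80  85  94 100 104 110 114 118 125 136
  154 173 188]
 [175 143 112 111 113 105  84  69  69  74  79  85  93  99 104 110 118 127
  139 161 183]
 [170 135 112 118 122 119 107  93  87  87  86  84  88  94 101 108 115 122
  128 153 182]
 [169 135 117 118 118 120 119 117 115 113 106  97  94  99 104 107 113 115
  120 145 180]
 [168 134 119 118 113 113 115 117 116 118 120 115 114 114 114 113 113 114
  117 141 177]
 [166 129 113 115 112 108 106 100  98 102 113 114 117 120 121 120 120 120
  121 143 177]
 [168 131 109 113 114 109 102  9
[... 872 characters left out ...]
55.3 56.7 56.1 54.6 47.5]
 [54.6 55.3 55.2 48.5 53.3 53.2 52.7 52.5 55.5 55.2 56.6]
 [55.7 56.4 53.6 52.4 52.5 53.  52.2 54.1 51.4 54.6 55.3]
 [55.3 48.2 50.1 53.7 53.7 52.5 52.6 53.5 51.8 48.4 56.6]
 [56.5 47.  49.1 48.5 48.1 54.4 53.1 53.6 52.4 53.7 55.9]
 [54.7 53.  51.8 49.5 48.9 49.2 49.  50.2 52.9 54.  56.1]
 [55.5 52.4 51.9 51.9 52.4 53.2 49.1 50.1 49.3 48.3 54.6]
 [56.2 53.7 53.  53.1 53.3 53.7 53.9 53.  49.6 47.  56.8]
 [55.6 56.  52.3 52.9 53.7 52.  52.8 54.5 54.3 55.9 55.6]
 [55.4 56.7 55.3 47.2 54.5 53.9 53.6 52.8 56.1 56.1 55.6]
 [47.4 56.1 55.5 55.1 55.3 54.1 56.3 55.2 54.9 55.9 49.2]]
287 [0.58537039 0.09188217 0.05565952] ((585.5859375, 92.07244110107422), 12.228986740112305)
```

View pics/f.png

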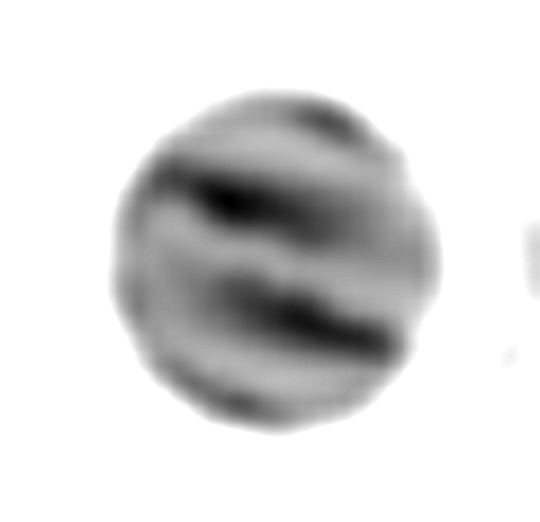

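The slot is the low strip between the two dark bands, running from upper left (120,180) to lower right (410,340). The range data shows it as about 4 mm deep, so I fit it there.

```bash
python3 - <<'E'
from h import *
c=load('wrist');P=pts(c);b=np.array([.5856,.0920])
r=np.hypot(P[...,0]-b[0],P[...,1]-b[1])
g=cv2.cvtColor(c['color'],cv2.COLOR_BGR2GRAY)
for R in(.0065,.0075):
    q=P[(r<R)&(P[...,2]<.0512)&(P[...,2]>.045)]
    vx,vy,x,y=cv2.fitLine((q[:,:2]*1000).astype('float32'),cv2.DIST_HUBER,0,.01,.01).ravel()
    n=np.array([-vy,vx]);print(len(q),'ang',np.degrees(np.arctan2(vy,vx)),'offset from boss mm',(np.array([x,y])-b*1000)@n,'spread',np.abs((q[:,:2]*1000-[x,y])@n).mean(), np.median(q[:,2]))
# intensity-based: dark pixels in inner disc
q=P[(r<.0062)&(g<98)];vx,vy,x,y=cv2.fitLine((q[:,:2]*1000).astype('float32'),cv2.DIST_L2,0,.01,.01).ravel();print('dark',len(q),np.degrees(np.arctan2(vy,vx)),x,y)
# dark bands individually
for s in(-1,1):
    a=np.radians(-100);
E
```

```text
46 ang 82.078445 offset from boss mm -0.06582362104124989 spread 0.7457198440470849 0.04912905484538366
53 ang 81.93389 offset from boss mm -0.06068454433716419 spread 0.7592054690420713 0.04913234716235243
dark 45 46.298058 585.73334 91.84108
```

>>> move_arm --targets '[[[0.02,-0.03,0],[0,0,0]],[[0.02,-0.03,0],[0,0,0]],[[0.02,-0.03,0],[0,0,0]],[[0.02,-0.03,0],[0,0,0]],[[0.02,-0.03,0],[0,0,0]],[[0.02,-0.03,0],[0,0,0]],[[0.02,-0.03,0],[0,0,0]],[[0.02,-0.03,0],[0,0,0]],[[0.003,-0.007,0],[0,0,0]],[[0,0,0],[0,0,0]]]'

```text
time: 7.83
position: [0.5442, -0.1752, 0.1979]
orientation: [0.0, -0.108, 0.994, -0.0]
force: [0.3, -0.1, -0.7]
finger_gap: 0.0866
grasp_force: 0.0
```

```bash
python3 - <<'E'
from h import *
c=cap('wrist');togo((.48,-.188,.2));P=pts(c)
m=(P[...,2]>.112)&(P[...,2]<.14)&(np.hypot(P[...,0]-.48,P[...,1]+.188)<.03)
q=P[m];print(m.sum(),q.mean(0),cv2.minAreaRect((q[:,:2]*1000).astype('float32')),np.median(q[:,2]))
v,u=np.nonzero(m);print(u.min(),u.max(),v.min(),v.max())
s=P[(abs(P[...,2]-.053)<.003)&(np.hypot(P[...,0]-.48,P[...,1]+.188)<.06)];print('stand',cv2.minAreaRect((s[:,:2]*1000).astype('float32')))
cu,cv_=int(u.mean()),int(v.mean());cv2.imwrite('pics/g.png',cv2.resize(c['color'][max(0,cv_-60):cv_+60,max(0,cu-80):cu+80],(800,600),interpolation=cv2.INTER_CUBIC));print(max(0,cu-80),max(0,cv_-60))
E
```

```text
t 7.88 pos [ 0.5448 -0.1736  0.1978] yaw_x -167.57 tilt [-0.001  0.    -1.   ] q [-0.45  0.11  1.7   0.    1.33 -2.23] F [-0.1 -0.4  1.1] M [ 0.116  0.063 -0.003] gap 0.0871
shift tool mm [66.4 -0.1 -2.2]
1276 [ 0.48219485 -0.18610434  0.12533719] ((482.634765625, -185.9391632080078), (25.821800231933594, 25.956932067871094), 50.915199279785156) 0.12634027280591426
238 281 94 139
stand ((482.76214599609375, -185.77249145507812), (90.2196044921875, 50.17390823364258), 81.79761505126953)
179 56
```

View pics/g.png

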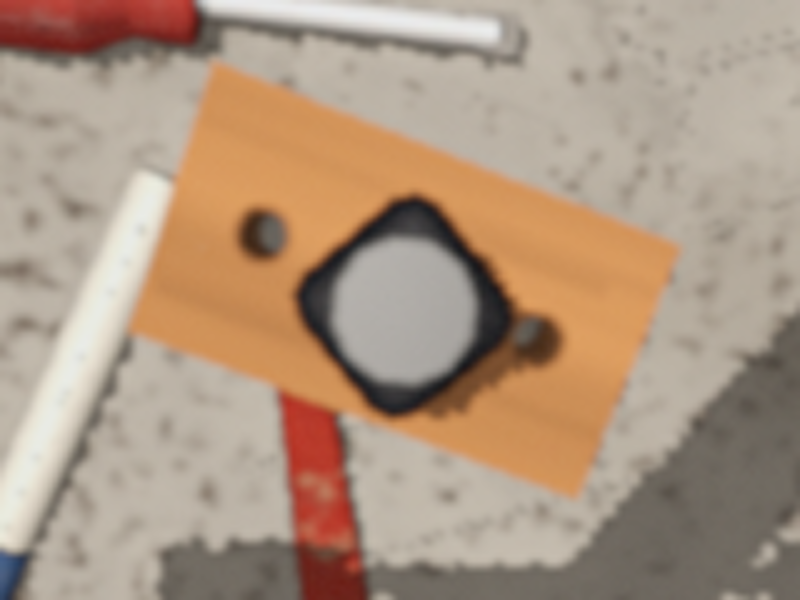

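The stand's top shows the black square handle at crop (405,305), with its flats at about 52° mod 90. The driver is at (0.4826,-0.1859), matching the stand's centre. The slot is at (0.5856,0.0920), angle 82°. I go over the driver and grasp it.

>>> move_arm --targets '[[[0,0,0],[0,0,7.1]],[[0,0,0],[0,0,7.1]],[[0,0,0],[0,0,7.1]],[[0,0,0],[0,0,7.1]],[[0,0,0],[0,0,7.1]],[[0,0,0],[0,0,7.1]],[[0,0,0],[0,0,7.1]],[[0.021,-0.024,0],[0,0,0]],[[0.021,-0.024,0],[0,0,0]],[[0,0,0],[0,0,0]]]' --grip 1

```text
time: 8.72
position: [0.4792, -0.1839, 0.196]
orientation: [-0.002, 0.318, 0.948, 0.0]
force: [-0.0, 0.4, -1.0]
finger_gap: 0.0872
grasp_force: 0.0
```

```bash
python3 - <<'E'
from h import *
togo((.4826,-.1859,.076),142.5)
E
```

```text
t 8.72 pos [ 0.4792 -0.1839  0.196 ] yaw_x 142.97 tilt [ 0.005 -0.002 -1.   ] q [-0.52 -0.02  1.84 -0.    1.33 -1.44] F [-0.   0.4 -1. ] M [ 0.029 -0.046  0.002] gap 0.0872
shift tool mm [ -4.4   0.6 120. ]
az 0.4650878683854671
```

>>> move_arm --targets '[[[-0.002,0,0.012],[0,0,0]],[[0,0,0.012],[0,0,0]],[[0,0,0.012],[0,0,0]],[[0,0,0.012],[0,0,0]],[[0,0,0],[0,0,0]],[[0,0,0],[0,0,0]]]'

```text
time: 9.22
position: [0.4842, -0.1864, 0.1477]
orientation: [-0.002, 0.318, 0.948, 0.0]
force: [-0.3, 0.1, -0.9]
finger_gap: 0.0873
grasp_force: 0.0
```

```bash
python3 - <<'E'
from h import *
togo((.4826,-.1859,.076),142.5)
E
```

```text
t 9.22 pos [ 0.4842 -0.1864  0.1477] yaw_x 142.91 tilt [ 0.003 -0.    -1.   ] q [-0.52  0.04  1.87  0.    1.23 -1.44] F [-0.3  0.1 -0.9] M [-0.041  0.027 -0.055] gap 0.0873
shift tool mm [ 1.3 -0.6 71.7]
az 0.4126618888822122
```

>>> move_arm --targets '[[[0.001,0,0.015],[0,0,0.4]],[[0,0,0.015],[0,0,0]],[[0,0,0.015],[0,0,0]],[[0,0,0.015],[0,0,0]],[[0,0,0.008],[0,0,0]],[[0,0,0.003],[0,0,0]],[[0,0,0],[0,0,0]],[[0,0,0],[0,0,0]]]'

```text
time: 9.88
position: [0.4846, -0.1869, 0.0793]
orientation: [0.001, 0.322, 0.947, -0.0]
force: [-0.1, -0.6, -0.9]
finger_gap: 0.0872
grasp_force: 0.0
```

```bash
python3 - <<'E'
from h import *
togo((.4826,-.1859,.076),142.5)
E
```

```text
t 9.88 pos [ 0.4846 -0.1869  0.0793] yaw_x 142.48 tilt [-0.001  0.    -1.   ] q [-0.52  0.12  1.92  0.    1.09 -1.44] F [-0.1 -0.6 -0.9] M [-0.042  0.021 -0.027] gap 0.0872
shift tool mm [ 2.2 -0.4  3.3]
az -0.01690198708197954
```

>>> move_arm --targets '[[[0,0,0],[0,0,0]],[[0,0,0],[0,0,0]],[[0,0,0],[0,0,0]],[[0,0,0],[0,0,0]],[[0,0,0],[0,0,0]],[[0,0,0],[0,0,0]],[[0,0,0],[0,0,0]],[[0,0,0],[0,0,0]],[[0,0,0],[0,0,0]]]' --grip -1

```text
time: 10.63
position: [0.4839, -0.1865, 0.0785]
orientation: [-0.0, 0.322, 0.947, 0.0]
force: [0.3, -0.1, -0.2]
finger_gap: 0.0346
grasp_force: 0.0
```

```bash
python3 - <<'E'
from h import *
togo((.4826,-.1859,.076),142.5)
E
```

```text
t 10.63 pos [ 0.4839 -0.1865  0.0785] yaw_x 142.49 tilt [ 0. -0. -1.] q [-0.52  0.12  1.93 -0.    1.09 -1.44] F [ 0.3 -0.1 -0.2] M [ 0.002  0.022 -0.007] gap 0.0346
shift tool mm [ 1.4 -0.3  2.5]
az -0.014273097625306264
```

>>> move_arm --targets '[[[0.0012,0,0.002],[0,0,0]],[[0,0,0],[0,0,0]],[[0,0,0],[0,0,0]],[[0,0,0],[0,0,0]],[[0,0,0],[0,0,0]],[[0,0,0],[0,0,0]]]'

```text
time: 11.13
position: [0.4829, -0.1857, 0.0764]
orientation: [-0.0, 0.322, 0.947, 0.0]
force: [0.7, 0.4, -1.1]
finger_gap: 0.0258
grasp_force: 30.0
```

>>> move_arm --targets '[[[0,0,-0.01],[0,0,0]],[[0,0,-0.02],[0,0,0]],[[0,0,-0.03],[0,0,0]],[[0,0,-0.03],[0,0,0]],[[0,0,-0.02],[0,0,0]],[[0,0,0],[0,0,0]],[[0,0,0],[0,0,0]]]'

```text
time: 11.72
position: [0.4838, -0.1862, 0.1881]
orientation: [0.002, 0.322, 0.947, -0.0]
force: [0.4, -0.2, -1.9]
finger_gap: 0.0258
grasp_force: 30.0
```

```bash
python3 - <<'E'
from h import *
togo((.4826,-.1859,.186),142.5)
s,R=st()
im=[]
for n in('scene','side'):
    c=cap(n);K=c['intrinsics'];T=c['cam_to_world']
    def pr(p):
        p=T[:3,:3].T@(p-T[:3,3]);return np.array([K[0,0]*p[0]/-p[2]+K[0,2],K[1,1]*-p[1]/-p[2]+K[1,2]])
    tip=s['position']+np.array([0,0,-.073]);uv=pr(tip);print(n,'pred tip px',uv,'view yaw',np.degrees(np.arctan2(*(T[:3,3]-tip)[1::-1])))
    u,v=uv.astype(int);u0,v0=u-25,v-45;im.append(cv2.resize(c['color'][v0:v0+75,u0:u0+50],(400,600),interpolation=cv2.INTER_CUBIC));print(u0,v0)
cv2.imwrite('pics/i.png',np.hstack(im))
E
```

```text
t 11.72 pos [ 0.4838 -0.1862  0.1881] yaw_x 142.49 tilt [-0.003  0.    -1.   ] q [-0.52 -0.01  1.84  0.    1.31 -1.44] F [ 0.4 -0.2 -1.9] M [0.    0.025 0.   ] gap 0.0258
shift tool mm [ 1.1 -0.5  2.1]
az -0.010867543722639539
scene pred tip px [331.63739471 244.24816137] view yaw -168.05377291428286
306 199
side pred tip px [277.29556202 254.80157665] view yaw -119.00880604838406
252 209
```

View pics/i.png

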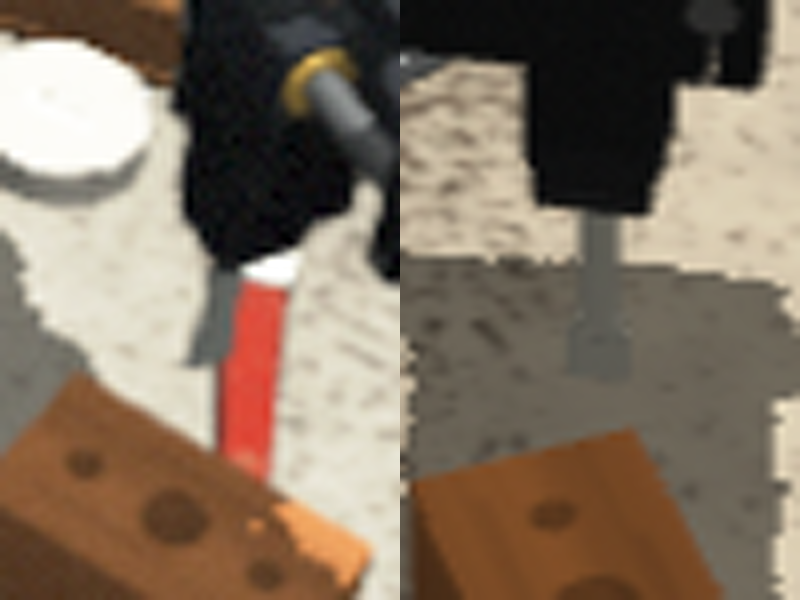

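In the side view (right) the blade shows its full width at (600,355), about 13 mm against the 8 mm shank. The blade therefore runs along tool x. Turning needs it along tool y so that joint 6 has enough range, so I set the driver back and regrasp it a quarter turn round.

>>> move_arm --targets '[[[0.001,0,0.02],[0,0,0]],[[0,0,0.03],[0,0,0]],[[0,0,0.03],[0,0,0]],[[0,0,0.02],[0,0,0]],[[0,0,0.008],[0,0,0]],[[0,0,0.002],[0,0,0]],[[0,0,0],[0,0,0]]]'

```text
time: 12.4
position: [0.4809, -0.1844, 0.0754]
orientation: [-0.002, 0.322, 0.947, 0.0]
force: [-0.9, 0.1, -0.5]
finger_gap: 0.0258
grasp_force: 30.0
```

```bash
python3 - <<'E'
from h import *
togo((.4829,-.1857,.0765),142.5)
E
```

```text
t 12.4 pos [ 0.4809 -0.1844  0.0754] yaw_x 142.49 tilt [ 0.004 -0.001 -1.   ] q [-0.52  0.12  1.93  0.    1.09 -1.44] F [-0.9  0.1 -0.5] M [ 0.084  0.029 -0.016] gap 0.0258
shift tool mm [-2.4  0.2 -1.1]
az -0.014167080457610837
```

>>> move_arm --targets '[[[0,0,0],[0,0,0]],[[0,0,0],[0,0,0]],[[0,0,0],[0,0,0]],[[0,0,0],[0,0,0]],[[0,0,0],[0,0,0]],[[0,0,0],[0,0,5]],[[0,0,0],[0,0,7]],[[0,0,0],[0,0,7]],[[0,0,0],[0,0,7]],[[0,0,0],[0,0,7]]]' --grip 1

```text
time: 13.23
position: [0.4823, -0.1853, 0.0766]
orientation: [0.0, 0.58, 0.815, 0.0]
force: [-0.1, 0.8, 0.1]
finger_gap: 0.0828
grasp_force: 0.0
```

>>> move_arm --targets '[[[0,0,0],[0,0,7]],[[0,0,0],[0,0,7]],[[0,0,0],[0,0,7]],[[0,0,0],[0,0,7]],[[0,0,0],[0,0,7]],[[0,0,0],[0,0,7]],[[0,0,0],[0,0,7]],[[0,0,0],[0,0,5]],[[0,0,0],[0,0,3]],[[0,0,0],[0,0,0]]]'

```text
time: 14.07
position: [0.4823, -0.1852, 0.0766]
orientation: [0.0, 0.897, 0.441, 0.0]
force: [-0.6, 0.1, -1.3]
finger_gap: 0.0873
grasp_force: 0.0
```

```bash
python3 - <<'E'
from h import *
togo((.4829,-.1857,.0765),52.5)
E
```

```text
t 14.07 pos [ 0.4823 -0.1852  0.0766] yaw_x 52.38 tilt [ 0.  0. -1.] q [-0.52  0.12  1.93 -0.    1.09  0.14] F [-0.6  0.1 -1.3] M [-0.087  0.033  0.008] gap 0.0873
shift tool mm [0.  0.8 0.1]
az -0.12250343043086787
```

>>> move_arm --targets '[[[0,0,0],[0,0,0]],[[0,0,0],[0,0,0]],[[0,0,0],[0,0,0]],[[0,0,0],[0,0,0]],[[0,0,0],[0,0,0]],[[0,0,0],[0,0,0]],[[0,0,0],[0,0,0]],[[0,0,0],[0,0,0]],[[0,0,0],[0,0,0]],[[0,0,0],[0,0,0]]]' --grip -1

```text
time: 14.9
position: [0.4821, -0.1851, 0.0765]
orientation: [-0.0, 0.897, 0.442, -0.0]
force: [-1.9, 0.9, 0.9]
finger_gap: 0.0284
grasp_force: 0.7
```

>>> move_arm --targets '[[[0,0,0],[0,0,0]],[[0,0,0],[0,0,0]],[[0,0,0],[0,0,0]],[[0,0,0],[0,0,0]]]'

```text
time: 15.23
position: [0.482, -0.1851, 0.0765]
orientation: [-0.0, 0.897, 0.442, -0.0]
force: [-2.5, 1.0, 0.5]
finger_gap: 0.0258
grasp_force: 30.0
```

>>> move_arm --targets '[[[0,0,-0.01],[0,0,0]],[[0,0,-0.02],[0,0,0]],[[0,0,-0.03],[0,0,0]],[[0,0,-0.03],[0,0,-7]],[[0,0,-0.02],[0,0,-7]],[[0,0,0],[0,0,-7]],[[0,0,0],[0,0,-7]],[[0,0,0],[0,0,-7]],[[0,0,0],[0,0,-7]],[[0,0,0],[0,0,-7]]]'

```text
time: 16.07
position: [0.4823, -0.1853, 0.1872]
orientation: [0.0, 0.63, 0.776, 0.0]
force: [0.0, 0.6, -2.0]
finger_gap: 0.0255
grasp_force: 30.0
```

>>> move_arm --targets '[[[0,0,0],[0,0,-7]],[[0,0,0],[0,0,-7]],[[0,0,0],[0,0,-7]],[[0,0,0],[0,0,-7]],[[0,0,0],[0,0,-7]],[[0,0,0],[0,0,-7]],[[0,0,0],[0,0,-7]],[[0,0,0],[0,0,-7]],[[0,0,0],[0,0,-7]],[[0,0,0],[0,0,-7]]]'

```text
time: 16.9
position: [0.4823, -0.1853, 0.1871]
orientation: [0.0, 0.071, 0.997, -0.0]
force: [0.8, 0.4, -2.0]
finger_gap: 0.0256
grasp_force: 30.0
```

```bash
python3 - <<'E'
from h import *
togo((.5856,.0920,.19),172)
E
```

```text
t 16.9 pos [ 0.4823 -0.1853  0.1871] yaw_x 171.83 tilt [-0.001 -0.    -1.   ] q [-0.52 -0.01  1.85 -0.    1.31 -1.95] F [ 0.8  0.4 -2. ] M [ 0.104 -0.005  0.007] gap 0.0256
shift tool mm [-62.8 289.2  -3. ]
az -0.1711527911333235
```

>>> move_arm --targets '[[[-0.006,0.029,0],[0,0,0]],[[-0.006,0.029,0],[0,0,0]],[[-0.006,0.029,0],[0,0,0]],[[-0.006,0.029,0],[0,0,0]],[[-0.006,0.029,0],[0,0,0]],[[-0.006,0.029,0],[0,0,0]],[[-0.006,0.029,0],[0,0,0]],[[-0.006,0.029,0],[0,0,0]],[[-0.006,0.029,0],[0,0,0]],[[-0.008,0.028,0],[0,0,0]]]'

```text
time: 17.73
position: [0.5866, 0.0931, 0.1871]
orientation: [0.0, 0.074, 0.997, 0.0]
force: [0.8, -0.3, -0.9]
finger_gap: 0.0262
grasp_force: 30.0
```

>>> move_arm --targets '[[[0,0,0.015],[0,0,0]],[[0,0,0.012],[0,0,0]],[[0,0,0.005],[0,0,0]],[[0,0,0],[0,0,0]],[[0,0,0],[0,0,0]]]'

```text
time: 18.15
position: [0.5857, 0.0905, 0.1541]
orientation: [-0.001, 0.075, 0.997, -0.0]
force: [0.2, 0.7, -1.8]
finger_gap: 0.0258
grasp_force: 30.0
```

```bash
python3 - <<'E'
from h import *
togo((.5856,.0920,.139),172)
s,R=st();im=[]
for n in('scene','side'):
    c=cap(n);K=c['intrinsics'];T=c['cam_to_world']
    def pr(p):
        p=T[:3,:3].T@(p-T[:3,3]);return np.array([K[0,0]*p[0]/-p[2]+K[0,2],K[1,1]*-p[1]/-p[2]+K[1,2]])
    tip=s['position']+np.array([0,0,-.0735]);uv=pr(tip);print(n,'pred tip px',uv,'boss',pr(np.array([.5856,.092,.056])))
    u,v=uv.astype(int);u0,v0=u-20,v-35;im.append(cv2.resize(c['color'][v0:v0+60,u0:u0+40],(400,600),interpolation=cv2.INTER_CUBIC));print(u0,v0)
cv2.imwrite('pics/j.png',np.hstack(im))
E
```

```text
t 18.15 pos [0.5857 0.0905 0.1541] yaw_x 171.41 tilt [ 0.001 -0.    -1.   ] q [ 0.02  0.2   1.68 -0.    1.26 -1.4 ] F [ 0.2  0.7 -1.8] M [ 0.094 -0.036 -0.05 ] gap 0.0258
shift tool mm [ 0.3  1.5 15.1]
az -0.5864165876146501
scene pred tip px [240.58404839 177.98796511] boss [240.25461326 185.10606796]
220 142
side pred tip px [256.86030413 170.21437718] boss [256.64202676 179.6956545 ]
236 135
```

View pics/j.png

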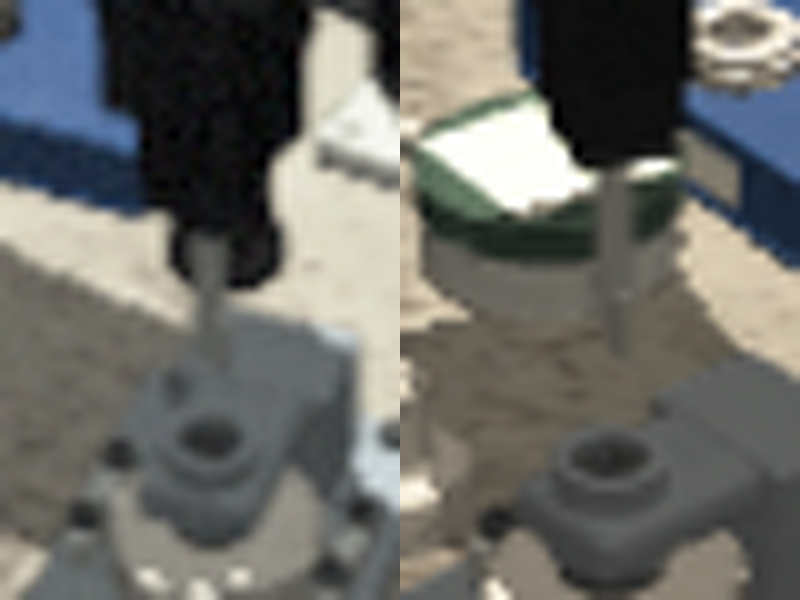

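In the scene view the tip is at crop (217,362) above the bore at (211,437). In the side view it is at (217,352) above the bore at (212,458). The tip is within about 0.6 mm of the slot's axis, so I descend.

>>> move_arm --targets '[[[0,0.0015,0.01],[0,0,-0.5]],[[0,0,0.01],[0,0,0]],[[0,0,0.004],[0,0,0]],[[0,0,0],[0,0,0]],[[0,0,0],[0,0,0]],[[0,0,0],[0,0,0]],[[0,0,0],[0,0,0]]]'

```text
time: 18.83
position: [0.5869, 0.0929, 0.131]
orientation: [0.0, 0.07, 0.998, 0.0]
force: [-0.3, 0.6, -2.0]
finger_gap: 0.0258
grasp_force: 30.0
```

```bash
python3 - <<'E'
from h import *
togo((.5854,.0922,.129),172)
E
```

```text
t 18.83 pos [0.5869 0.0929 0.131 ] yaw_x 171.99 tilt [-0.001  0.    -1.   ] q [ 0.02  0.23  1.7   0.    1.22 -1.41] F [-0.3  0.6 -2. ] M [0.002 0.025 0.008] gap 0.0258
shift tool mm [ 1.4 -0.9  2. ]
az -0.014664329899403583
```

>>> move_arm --targets '[[[0.0013,-0.0009,0],[0,0,0]],[[0,0,0.001],[0,0,0]],[[0,0,0.001],[0,0,0]],[[0,0,0.001],[0,0,0]],[[0,0,0.001],[0,0,0]],[[0,0,0],[0,0,0]]]'

```text
time: 19.33
position: [0.585, 0.0922, 0.1262]
orientation: [-0.0, 0.07, 0.998, -0.0]
force: [0.8, -0.3, -2.5]
finger_gap: 0.026
grasp_force: 30.0
```

>>> move_arm --targets '[[[0,0,0.0005],[0,0,0]],[[0,0,0.0005],[0,0,0]],[[0,0,0.0005],[0,0,0]],[[0,0,0],[0,0,0]]]'

```text
time: 19.67
position: [0.585, 0.0922, 0.1248]
orientation: [-0.0, 0.07, 0.998, -0.0]
force: [-0.8, 0.1, -2.0]
finger_gap: 0.0259
grasp_force: 30.0
```

```bash
python3 - <<'E'
from h import *
togo((.5854,.0922,.123),172)
E
```

```text
t 19.67 pos [0.585  0.0922 0.1248] yaw_x 171.98 tilt [ 0. -0. -1.] q [ 0.02  0.23  1.7   0.    1.21 -1.41] F [-0.8  0.1 -2. ] M [0.048 0.089 0.018] gap 0.0259
shift tool mm [-0.4  0.1  1.8]
az -0.01837160125472792
```

>>> move_arm --targets '[[[0,0,0.0005],[0,0,0]],[[0,0,0.0005],[0,0,0]],[[0,0,0.0005],[0,0,0]],[[0,0,0],[0,0,0]]]'

```text
time: 20.0
position: [0.5851, 0.0922, 0.1234]
orientation: [-0.0, 0.07, 0.998, 0.0]
force: [-0.7, -0.8, -1.7]
finger_gap: 0.0259
grasp_force: 30.0
```

>>> move_arm --targets '[[[0,0,0.0005],[0,0,0]],[[0,0,0.0005],[0,0,0]],[[0,0,0],[0,0,0]]]'

```text
time: 20.25
position: [0.5851, 0.0922, 0.1228]
orientation: [-0.0, 0.07, 0.998, -0.0]
force: [-1.5, 0.3, 1.9]
finger_gap: 0.0259
grasp_force: 30.0
```

It is seated: bottomed at TCP z = 0.1228, which matches the 4 mm slot depth. I add a light press, then turn while watching the joint 6 torque and moment.

>>> move_arm --targets '[[[0,0,0.0005],[0,0,0]],[[0,0,0],[0,0,0]],[[0,0,0],[0,0,0]]]'

```text
time: 20.5
position: [0.5852, 0.0922, 0.1227]
orientation: [0.0, 0.07, 0.998, -0.0]
force: [-4.5, -0.2, 6.5]
finger_gap: 0.0257
grasp_force: 30.0
```

```bash
cat >> h.py <<'E'
def tq():
    s,R=st();print('t',round(s['time'],2),'z',s['position'].round(4),'yaw',np.degrees(np.arctan2(R[1,0],R[0,0])).round(2),'F',s['force'].round(1),'M',s['ft_torque'].round(3),'tau',s['joint_torque'].round(4),'q6',s['q'][5].round(3))
E
python3 -c "
from h import *
tq()
for i in range(3): manip.camera('wrist');tq()"
```

```text
t 20.5 z [0.5852 0.0922 0.1227] yaw 171.99 F [-4.5 -0.2  6.5] M [-0.002  1.057 -0.025] tau [-4.09600e-01 -4.50637e+01 -3.58915e+01 -8.08000e-02 -1.55820e+00
  4.00000e-03] q6 -1.408
t 20.55 z [0.5852 0.0922 0.1227] yaw 171.98 F [-3.8 -0.1  5.3] M [0.084 1.085 0.013] tau [-4.11400e-01 -4.50569e+01 -3.58814e+01 -8.08000e-02 -1.56300e+00
  4.00000e-03] q6 -1.408
t 20.6 z [0.5852 0.0922 0.1227] yaw 171.98 F [-3.9  0.4  4.7] M [0.012 1.032 0.067] tau [-4.09900e-01 -4.50614e+01 -3.58817e+01 -8.04000e-02 -1.56120e+00
  4.00000e-03] q6 -1.408
t 20.65 z [0.5852 0.0922 0.1227] yaw 171.99 F [-3.9 -0.2  5.1] M [0.047 1.02  0.034] tau [-4.10400e-01 -4.50633e+01 -3.58814e+01 -8.05000e-02 -1.56100e+00
  4.00000e-03] q6 -1.408
```

>>> move_arm --targets '[[[0,0,0],[0,0,2]],[[0,0,0],[0,0,3]],[[0,0,0],[0,0,3]],[[0,0,0],[0,0,2]],[[0,0,0],[0,0,0]]]'

```text
time: 21.07
position: [0.5855, 0.0922, 0.1227]
orientation: [0.0, 0.157, 0.988, 0.0]
force: [-2.3, -0.2, 4.1]
finger_gap: 0.026
grasp_force: 30.0
```

```bash
python3 -c "
from h import *
tq()"
```

```text
t 21.07 z [0.5855 0.0922 0.1227] yaw 161.91 F [-2.3 -0.2  4.1] M [-0.062  0.756 -0.049] tau [ -0.1306 -45.1493 -35.4567   0.0499  -1.099    0.5289] q6 -1.232
```

>>> move_arm --targets '[[[0,0,0.0001],[0,0,2]],[[0,0,0],[0,0,3]],[[0,0,0],[0,0,3]],[[0,0,0],[0,0,2]],[[0,0,0],[0,0,0]]]'

```text
time: 21.48
position: [0.5856, 0.0921, 0.1226]
orientation: [0.001, 0.242, 0.97, 0.0]
force: [-2.6, -0.3, 5.2]
finger_gap: 0.0259
grasp_force: 30.0
```

```bash
python3 -c "
from h import *
tq()"
```

```text
t 21.48 z [0.5856 0.0921 0.1226] yaw 151.95 F [-2.6 -0.3  5.2] M [-0.013  0.699  0.016] tau [ -0.1204 -45.0756 -35.2918   0.0567  -1.0143   0.4938] q6 -1.058
```

```bash
cat >> h.py <<'E'
def meas(n=8):
    a=[]
    for i in range(n): manip.camera('wrist'); s=manip.read_state(); a.append([s['ft_torque'][2],*s['force'],s['joint_torque'][5]])
    a=np.array(a);m=a.mean(0);open('log.txt','a').write('%f %f\n'%(s['q'][5],m[0]))
    print('t',round(s['time'],2),'q6',s['q'][5].round(3),'Mz',m[0].round(4),'+-',(a[:,0].std()/n**.5).round(4),'F',m[1:4].round(1),'tau6',m[4].round(4),'z',s['position'].round(4))
E
python3 -c "
from h import *
meas()"
```

```text
t 21.88 q6 -1.06 Mz -0.0175 +- 0.0055 F [-2.8  0.1  5.4] tau6 0.0241 z [0.5857 0.0921 0.1226]
```

>>> move_arm --targets '[[[0,0,0.0001],[0,0,4]],[[0,0,0],[0,0,4]],[[0,0,0],[0,0,4]],[[0,0,0],[0,0,3]],[[0,0,0],[0,0,0]]]'

```text
time: 22.3
position: [0.5859, 0.0922, 0.1226]
orientation: [0.001, 0.367, 0.93, 0.0]
force: [-1.3, -0.5, 4.0]
finger_gap: 0.0256
grasp_force: 30.0
```

```bash
python3 -c "
from h import *
meas()"
```

```text
t 22.7 q6 -0.799 Mz -0.0097 +- 0.0079 F [-1.2  0.2  5.4] tau6 0.0469 z [0.586  0.0921 0.1225]
```

>>> move_arm --targets '[[[0,0,0.0001],[0,0,4]],[[0,0,0],[0,0,4]],[[0,0,0],[0,0,4]],[[0,0,0],[0,0,3]],[[0,0,0],[0,0,0]]]'

```text
time: 23.12
position: [0.5863, 0.092, 0.1225]
orientation: [0.001, 0.485, 0.875, 0.001]
force: [-0.2, 0.2, 3.9]
finger_gap: 0.0259
grasp_force: 30.0
```

```bash
python3 -c "
from h import *
meas()"
```

```text
t 23.52 q6 -0.538 Mz -0.0023 +- 0.0098 F [ 0.4 -0.4  5.4] tau6 0.047 z [0.5863 0.092  0.1224]
```

>>> move_arm --targets '[[[0,0,0.0001],[0,0,4]],[[0,0,0],[0,0,4]],[[0,0,0],[0,0,4]],[[0,0,0],[0,0,3]],[[0,0,0],[0,0,0]]]'

```text
time: 23.93
position: [0.5864, 0.0917, 0.1224]
orientation: [0.001, 0.595, 0.804, 0.001]
force: [0.7, -2.0, 4.9]
finger_gap: 0.0258
grasp_force: 30.0
```

```bash
sed -i "s/'tau6',m\[4\].round(4)/'tau6',a[:,4].round(4)/" h.py; python3 -c "
from h import *
meas()"
```

```text
t 24.33 q6 -0.277 Mz -0.0075 +- 0.0071 F [ 1.7 -1.9  5.2] tau6 [ 0.3198  0.0773  0.0132 -0.0009 -0.0036 -0.0043 -0.0044 -0.0043] z [0.5863 0.0917 0.1223]
```

>>> move_arm --targets '[[[0,0,0.0001],[0,0,4]],[[0,0,0],[0,0,4]],[[0,0,0],[0,0,4]],[[0,0,0],[0,0,3]],[[0,0,0],[0,0,0]]]'

```text
time: 24.75
position: [0.5865, 0.0913, 0.1223]
orientation: [0.002, 0.694, 0.72, 0.001]
force: [3.3, -2.9, 4.9]
finger_gap: 0.0259
grasp_force: 30.0
```

```bash
python3 -c "
from h import *
meas()"
```

```text
t 25.15 q6 -0.016 Mz 0.0099 +- 0.0086 F [ 2.3 -3.5  4.9] tau6 [0.3176 0.082  0.02   0.0064 0.0037 0.0031 0.003  0.003 ] z [0.5865 0.0913 0.1223]
```

>>> move_arm --targets '[[[0,0,0.0001],[0,0,4]],[[0,0,0],[0,0,4]],[[0,0,0],[0,0,4]],[[0,0,0],[0,0,3]],[[0,0,0],[0,0,0]]]'

```text
time: 25.57
position: [0.5865, 0.0908, 0.1222]
orientation: [0.002, 0.782, 0.623, 0.0]
force: [1.8, -5.0, 6.5]
finger_gap: 0.026
grasp_force: 30.0
```

```bash
python3 -c "
from h import *
meas()"
```

```text
t 25.97 q6 0.246 Mz -0.0115 +- 0.0108 F [ 2.2 -5.3  5.4] tau6 [0.2928 0.0781 0.0221 0.0099 0.0075 0.0071 0.007  0.0069] z [0.5865 0.0908 0.1222]
```

>>> move_arm --targets '[[[0,0,0.0001],[0,0,4]],[[0,0,0],[0,0,4]],[[0,0,0],[0,0,4]],[[0,0,0],[0,0,3]],[[0,0,0],[0,0,0]]]'

```text
time: 26.38
position: [0.5864, 0.0903, 0.1221]
orientation: [0.002, 0.857, 0.516, 0.0]
force: [2.0, -6.1, 5.8]
finger_gap: 0.0256
grasp_force: 30.0
```

```bash
python3 -c "
from h import *
meas();print(open('log.txt').read())"
```

```text
t 26.78 q6 0.507 Mz 0.0158 +- 0.0078 F [ 1.8 -6.8  5.6] tau6 [0.2999 0.0851 0.0293 0.0172 0.0148 0.0143 0.0142 0.0142] z [0.5864 0.0903 0.1221]
-1.059923 -0.017526
-0.798920 -0.009713
-0.538087 -0.002317
-0.277259 -0.007536
-0.016178 0.009909
0.245644 -0.011528
0.507411 0.015847
```

>>> move_arm --targets '[[[-0.0006,0.0005,0],[0,0,0]],[[0,0,0],[0,0,2]],[[0,0,0],[0,0,2]],[[0,0,0],[0,0,2]]]'

```text
time: 27.12
position: [0.5864, 0.09, 0.1221]
orientation: [0.002, 0.882, 0.471, 0.0]
force: [0.7, -4.8, 6.6]
finger_gap: 0.0254
grasp_force: 30.0
```

```bash
python3 -c "
from h import *
tq()
for i in range(4): manip.camera('wrist');tq()"
```

```text
t 27.12 z [0.5864 0.09   0.1221] yaw 56.16 F [ 0.7 -4.8  6.6] M [-1.526 -0.209  0.019] tau [  3.2674 -43.4543 -32.2697   2.2452   0.4236  -0.4885] q6 0.612
t 27.17 z [0.5864 0.0899 0.1221] yaw 56.03 F [ 2.4 -5.7  5.6] M [-1.48  -0.227  0.014] tau [  3.3244 -43.4677 -32.2777   2.2328   0.42    -0.0595] q6 0.615
t 27.22 z [0.5863 0.09   0.1221] yaw 56.18 F [ 0.9 -5.8  6.4] M [-1.476 -0.196  0.027] tau [  3.3163 -43.4503 -32.2752   2.2343   0.4143   0.4182] q6 0.612
t 27.27 z [0.5864 0.09   0.1221] yaw 56.24 F [ 1.5 -5.1  6.3] M [-1.46  -0.2    0.052] tau [  3.3015 -43.4423 -32.2661   2.2249   0.4164   0.1621] q6 0.611
t 27.32 z [0.5864 0.09   0.1221] yaw 56.25 F [ 0.6 -5.1  6.4] M [-1.448 -0.165  0.067] tau [  3.3036 -43.4421 -32.2671   2.2245   0.4169   0.0709] q6 0.611
```

>>> move_arm --targets '[[[0,0,0],[0,0,0.5]],[[0,0,0],[0,0,0.5]],[[0,0,0],[0,0,0.4]],[[0,0,0],[0,0,0.3]],[[0,0,0],[0,0,0.2]],[[0,0,0],[0,0,0.1]],[[0,0,0],[0,0,0.1]]]'

```text
time: 27.9
position: [0.5864, 0.0899, 0.1221]
orientation: [0.002, 0.89, 0.455, 0.0]
force: [1.0, -5.5, 5.9]
finger_gap: 0.0257
grasp_force: 30.0
```

```bash
python3 -c "
from h import *
meas(12)"
```

```text
t 28.5 q6 0.647 Mz 0.0664 +- 0.0074 F [ 1.4 -5.7  6.4] tau6 [0.0627 0.0859 0.0728 0.0681 0.067  0.0669 0.0668 0.0667 0.0667 0.0667
 0.0667 0.0668] z [0.5864 0.0899 0.1221]
```

Ramped to a soft stop, joint 6 torque and moment agree at 0.067 N m, so the foot is already bearing. I continue in small soft steps to get the slope.

>>> move_arm --targets '[[[0,0,0],[0,0,1]],[[0,0,0],[0,0,1.5]],[[0,0,0],[0,0,1.5]],[[0,0,0],[0,0,1]],[[0,0,0],[0,0,0.5]],[[0,0,0],[0,0,0.4]],[[0,0,0],[0,0,0.3]],[[0,0,0],[0,0,0.2]],[[0,0,0],[0,0,0.1]],[[0,0,0],[0,0,0.1]]]'

```text
time: 29.33
position: [0.5863, 0.0898, 0.1221]
orientation: [0.002, 0.915, 0.403, 0.0]
force: [0.6, -5.6, 5.8]
finger_gap: 0.0259
grasp_force: 30.0
```

```bash
python3 -c "
from h import *
meas(6)"
```

```text
t 29.63 q6 0.763 Mz 0.0869 +- 0.0163 F [ 0.9 -6.1  6.2] tau6 [0.0755 0.0988 0.0857 0.0811 0.08   0.0798] z [0.5863 0.0897 0.122 ]
```

>>> move_arm --targets '[[[0,0,0],[0,0,1]],[[0,0,0],[0,0,1.5]],[[0,0,0],[0,0,1.5]],[[0,0,0],[0,0,1]],[[0,0,0],[0,0,0.5]],[[0,0,0],[0,0,0.4]],[[0,0,0],[0,0,0.3]],[[0,0,0],[0,0,0.2]],[[0,0,0],[0,0,0.1]],[[0,0,0],[0,0,0.1]]]'

```text
time: 30.47
position: [0.5862, 0.0896, 0.1221]
orientation: [0.002, 0.937, 0.35, 0.0]
force: [0.9, -7.3, 6.6]
finger_gap: 0.0261
grasp_force: 30.0
```

```bash
python3 -c "
from h import *
meas(6)"
```

```text
t 30.77 q6 0.878 Mz 0.0915 +- 0.0108 F [ 0.4 -6.8  6.7] tau6 [0.0886 0.1122 0.0991 0.0945 0.0934 0.0931] z [0.5862 0.0896 0.122 ]
```

>>> move_arm --targets '[[[-0.0005,0.0006,0],[0,0,0]],[[-0.0005,0.0006,0],[0,0,0]],[[0,0,0],[0,0,0.5]],[[0,0,0],[0,0,0.5]],[[0,0,0],[0,0,0.4]],[[0,0,0],[0,0,0.3]],[[0,0,0],[0,0,0.2]],[[0,0,0],[0,0,0.1]],[[0,0,0],[0,0,0.1]]]'

```text
time: 31.52
position: [0.5861, 0.0892, 0.122]
orientation: [0.001, 0.943, 0.333, 0.001]
force: [0.8, -2.8, 6.3]
finger_gap: 0.0256
grasp_force: 30.0
```

```bash
python3 -c "
from h import *
meas(6);tq()"
```

```text
t 31.82 q6 0.912 Mz 0.0946 +- 0.0152 F [ 0.3 -3.4  6.3] tau6 [0.0875 0.111  0.0979 0.0933 0.0922 0.0919] z [0.5861 0.0892 0.122 ]
t 31.82 z [0.5861 0.0892 0.122 ] yaw 38.86 F [-0.  -3.8  6.2] M [-0.875 -0.036  0.121] tau [  1.8824 -43.4307 -32.5146   1.3643   0.1745   0.0919] q6 0.912
```

>>> move_arm --targets '[[[0,0,0],[0,0,-7]],[[0,0,0],[0,0,-7]],[[0,0,0],[0,0,-7]],[[0,0,0],[0,0,-7]],[[0,0,0],[0,0,-7]],[[0,0,0],[0,0,-7]],[[0,0,0],[0,0,-7]],[[0,0,0],[0,0,-7]],[[0,0,0],[0,0,-7]],[[0,0,0],[0,0,-7]]]'

```text
time: 32.65
position: [0.586, 0.0906, 0.1222]
orientation: [0.0, 0.579, 0.815, 0.001]
force: [-0.8, 1.6, 8.1]
finger_gap: 0.026
grasp_force: 30.0
```

>>> move_arm --targets '[[[0,0,0],[0,0,-2]],[[0,0,0],[0,0,3]],[[0,0,0],[0,0,4]],[[0,0,0],[0,0,3]],[[0,0,0],[0,0,2]],[[0,0,0],[0,0,1]],[[0,0,0],[0,0,0.5]],[[0,0,0],[0,0,0.3]],[[0,0,0],[0,0,0.2]],[[0,0,0],[0,0,0.1]]]'

```text
time: 33.48
position: [0.5861, 0.0905, 0.1222]
orientation: [0.0, 0.664, 0.747, 0.001]
force: [1.2, 0.3, 7.8]
finger_gap: 0.0258
grasp_force: 30.0
```

```bash
python3 -c "
from h import *
meas(5)"
```

```text
t 33.73 q6 -0.099 Mz 0.037 +- 0.0182 F [0.2 0.4 7.4] tau6 [0.0191 0.0354 0.0204 0.0154 0.0141] z [0.5861 0.0905 0.1222]
```

>>> move_arm --targets '[[[0,0,0],[0,0,3]],[[0,0,0],[0,0,3]],[[0,0,0],[0,0,3]],[[0,0,0],[0,0,1.5]],[[0,0,0],[0,0,0.8]],[[0,0,0],[0,0,0.4]],[[0,0,0],[0,0,0.2]],[[0,0,0],[0,0,0.1]]]'

```text
time: 34.4
position: [0.5861, 0.0903, 0.1222]
orientation: [0.0, 0.739, 0.674, 0.001]
force: [0.2, 0.6, 7.8]
finger_gap: 0.026
grasp_force: 30.0
```

```bash
python3 -c "
from h import *
meas(5)"
```

```text
t 34.65 q6 0.111 Mz -0.0001 +- 0.0127 F [0.4 0.2 7.5] tau6 [ 0.0053  0.0208  0.0056  0.0006 -0.0007] z [0.5861 0.0903 0.1222]
```

>>> move_arm --targets '[[[0,0,0],[0,0,3]],[[0,0,0],[0,0,3]],[[0,0,0],[0,0,3]],[[0,0,0],[0,0,1.5]],[[0,0,0],[0,0,0.8]],[[0,0,0],[0,0,0.4]],[[0,0,0],[0,0,0.2]],[[0,0,0],[0,0,0.1]]]'

```text
time: 35.32
position: [0.5861, 0.0901, 0.1221]
orientation: [0.0, 0.805, 0.593, 0.001]
force: [0.7, -1.3, 8.1]
finger_gap: 0.0261
grasp_force: 30.0
```

```bash
python3 -c "
from h import *
meas(5)"
```

```text
t 35.57 q6 0.32 Mz 0.0301 +- 0.0133 F [ 0.3 -0.6  6.8] tau6 [0.02   0.0354 0.0202 0.0151 0.014 ] z [0.5861 0.0901 0.1222]
```

>>> move_arm --targets '[[[0,0,0],[0,0,1.5]],[[0,0,0],[0,0,2]],[[0,0,0],[0,0,1.5]],[[0,0,0],[0,0,0.5]],[[0,0,0],[0,0,0.4]],[[0,0,0],[0,0,0.3]],[[0,0,0],[0,0,0.2]],[[0,0,0],[0,0,0.1]],[[0,0,0],[0,0,0.1]]]'

```text
time: 36.32
position: [0.5861, 0.0899, 0.1221]
orientation: [0.0, 0.838, 0.546, 0.001]
force: [0.1, -0.8, 7.1]
finger_gap: 0.0258
grasp_force: 30.0
```

```bash
python3 -c "
from h import *
meas(5)"
```

```text
t 36.57 q6 0.435 Mz 0.0633 +- 0.0071 F [ 0.1 -1.3  7.4] tau6 [0.0308 0.054  0.0409 0.0362 0.035 ] z [0.5861 0.0899 0.1221]
```

>>> move_arm --targets '[[[0,0,0],[0,0,1.5]],[[0,0,0],[0,0,2]],[[0,0,0],[0,0,1.5]],[[0,0,0],[0,0,0.5]],[[0,0,0],[0,0,0.4]],[[0,0,0],[0,0,0.3]],[[0,0,0],[0,0,0.2]],[[0,0,0],[0,0,0.1]],[[0,0,0],[0,0,0.1]]]'

```text
time: 37.32
position: [0.586, 0.0898, 0.1221]
orientation: [0.0, 0.868, 0.497, 0.001]
force: [0.2, -2.3, 6.6]
finger_gap: 0.0258
grasp_force: 30.0
```

```bash
python3 -c "
from h import *
meas(5)"
```

```text
t 37.57 q6 0.551 Mz 0.043 +- 0.0173 F [ 0.2 -1.7  7.5] tau6 [0.045  0.0681 0.055  0.0503 0.0492] z [0.586  0.0898 0.1221]
```

>>> move_arm --targets '[[[0,0,0],[0,0,1.5]],[[0,0,0],[0,0,2]],[[0,0,0],[0,0,1.5]],[[0,0,0],[0,0,0.5]],[[0,0,0],[0,0,0.4]],[[0,0,0],[0,0,0.3]],[[0,0,0],[0,0,0.2]],[[0,0,0],[0,0,0.1]],[[0,0,0],[0,0,0.1]]]'

```text
time: 38.32
position: [0.586, 0.0897, 0.1221]
orientation: [0.0, 0.895, 0.446, 0.001]
force: [0.5, -2.0, 7.2]
finger_gap: 0.0257
grasp_force: 30.0
```

```bash
python3 -c "
from h import *
meas(5)"
```

```text
t 38.57 q6 0.666 Mz 0.0631 +- 0.0122 F [ 0.2 -2.   7.2] tau6 [0.0586 0.0819 0.0687 0.0641 0.063 ] z [0.586  0.0896 0.122 ]
```

>>> move_arm --targets '[[[0,0,0.0001],[0,0,1.5]],[[0,0,0],[0,0,3]],[[0,0,0],[0,0,4]],[[0,0,0],[0,0,3]],[[0,0,0],[0,0,1.5]],[[0,0,0],[0,0,0.5]],[[0,0,0],[0,0,0.4]],[[0,0,0],[0,0,0.3]],[[0,0,0],[0,0,0.2]],[[0,0,0],[0,0,0.1]]]'

```text
time: 39.4
position: [0.5858, 0.0894, 0.122]
orientation: [0.001, 0.944, 0.329, 0.0]
force: [-0.2, -2.0, 7.9]
finger_gap: 0.0255
grasp_force: 30.0
```

```bash
python3 -c "
from h import *
meas(5)"
```

```text
t 39.65 q6 0.919 Mz 0.1001 +- 0.0051 F [-0.4 -2.9  7.4] tau6 [0.0995 0.1158 0.1008 0.0958 0.0946] z [0.5858 0.0894 0.122 ]
```

>>> move_arm --targets '[[[0,0,0],[0,0,1.5]],[[0,0,0],[0,0,2.5]],[[0,0,0],[0,0,2.5]],[[0,0,0],[0,0,1.5]],[[0,0,0],[0,0,0.7]],[[0,0,0],[0,0,0.4]],[[0,0,0],[0,0,0.3]],[[0,0,0],[0,0,0.2]],[[0,0,0],[0,0,0.1]],[[0,0,0],[0,0,0.1]]]'

```text
time: 40.48
position: [0.5857, 0.0892, 0.122]
orientation: [0.001, 0.969, 0.248, 0.0]
force: [-0.6, -2.7, 8.4]
finger_gap: 0.0257
grasp_force: 30.0
```

```bash
python3 -c "
from h import *
meas(5)"
```

```text
t 40.73 q6 1.09 Mz 0.1287 +- 0.0084 F [-0.4 -3.4  8.1] tau6 [0.1188 0.142  0.129  0.1244 0.1232] z [0.5857 0.0892 0.1219]
```

The torque is now up by about 0.095 N m, at about 0.8 rad past bearing, so I stop here. I ease the blade back within the slot's slack, lift it out and return it.

>>> move_arm --targets '[[[0,0,0],[0,0,-2]],[[0,0,0],[0,0,-2]],[[0,0,-0.001],[0,0,0]],[[0,0,-0.002],[0,0,0]],[[0,0,-0.003],[0,0,0]],[[0,0,-0.006],[0,0,0]],[[0,0,-0.015],[0,0,0]],[[0,0,-0.02],[0,0,0]],[[0,0,-0.02],[0,0,0]],[[0,0,0],[0,0,0]]]'

```text
time: 41.57
position: [0.5875, 0.0903, 0.1931]
orientation: [0.001, 0.96, 0.279, 0.003]
force: [1.5, 0.5, -0.5]
finger_gap: 0.0261
grasp_force: 30.0
```

>>> move_arm --targets '[[[0,0,0],[0,0,-6]],[[0,0,0],[0,0,-7]],[[0,0,0],[0,0,-7]],[[0,0,0],[0,0,0]],[[0,0,0],[0,0,0]]]'

```text
time: 41.98
position: [0.5846, 0.09, 0.1872]
orientation: [-0.0, 0.898, 0.44, -0.001]
force: [-0.2, 0.3, -1.6]
finger_gap: 0.0259
grasp_force: 30.0
```

```bash
python3 - <<'E'
from h import *
togo((.482,-.1851,.19),52.4)
c=cap('side');P=pts(c)
hsv=cv2.cvtColor(c['color'],cv2.COLOR_BGR2HSV)
E
```

```text
t 41.98 pos [0.5846 0.09   0.1872] yaw_x 52.19 tilt [-0.001 -0.002 -1.   ] q [0.02 0.17 1.65 0.   1.32 0.68] F [-0.2  0.3 -1.6] M [-0.108  0.131 -0.004] gap 0.0259
shift tool mm [-280.3   87.6   -2.6]
az -0.2088172716498775
```

>>> move_arm --targets '[[[-0.028,0.0088,0],[0,0,0]],[[-0.028,0.0088,0],[0,0,0]],[[-0.028,0.0088,0],[0,0,0]],[[-0.028,0.0088,0],[0,0,0]],[[-0.028,0.0088,0],[0,0,0]],[[-0.028,0.0088,0],[0,0,0]],[[-0.028,0.0088,0],[0,0,0]],[[-0.028,0.0088,0],[0,0,0]],[[-0.028,0.0088,0],[0,0,0]],[[-0.028,0.0085,0],[0,0,0]]]'

```text
time: 42.87
position: [0.4831, -0.1866, 0.1881]
orientation: [-0.0, 0.898, 0.44, 0.0]
force: [0.5, -1.2, -1.7]
finger_gap: 0.0258
grasp_force: 30.0
```

>>> move_arm --targets '[[[0,0,0.01],[0,0,0]],[[0,0,0.015],[0,0,0]],[[0,0,0.015],[0,0,0]],[[0,0,0.005],[0,0,0]],[[0,0,0],[0,0,0]],[[0,0,0],[0,0,0]],[[0,0,0],[0,0,0]]]'

```text
time: 43.45
position: [0.4846, -0.1854, 0.1441]
orientation: [0.001, 0.897, 0.441, 0.0]
force: [0.2, 0.7, -1.3]
finger_gap: 0.026
grasp_force: 30.0
```

```bash
python3 - <<'E'
from h import *
togo((.482,-.1851,.0765),52.4)
im=[]
for n in('scene','side'):
    c=cap(n);K=c['intrinsics'];T=c['cam_to_world'];s,R=st()
    p=T[:3,:3].T@(s['position']+[0,0,-.0735]-T[:3,3]);u=int(K[0,0]*p[0]/-p[2]+K[0,2]);v=int(K[1,1]*-p[1]/-p[2]+K[1,2])
    im.append(cv2.resize(c['color'][v-35:v+40,u-25:u+25],(400,600),interpolation=cv2.INTER_CUBIC))
cv2.imwrite('pics/k.png',np.hstack(im))
E
```

```text
t 43.45 pos [ 0.4846 -0.1854  0.1441] yaw_x 52.38 tilt [ 0.     0.001 -1.   ] q [-0.52  0.04  1.88  0.    1.22  0.14] F [ 0.2  0.7 -1.3] M [-0.084  0.077 -0.008] gap 0.026
shift tool mm [-1.4 -2.3 67.6]
az -0.023725650556372102
```

View pics/k.png

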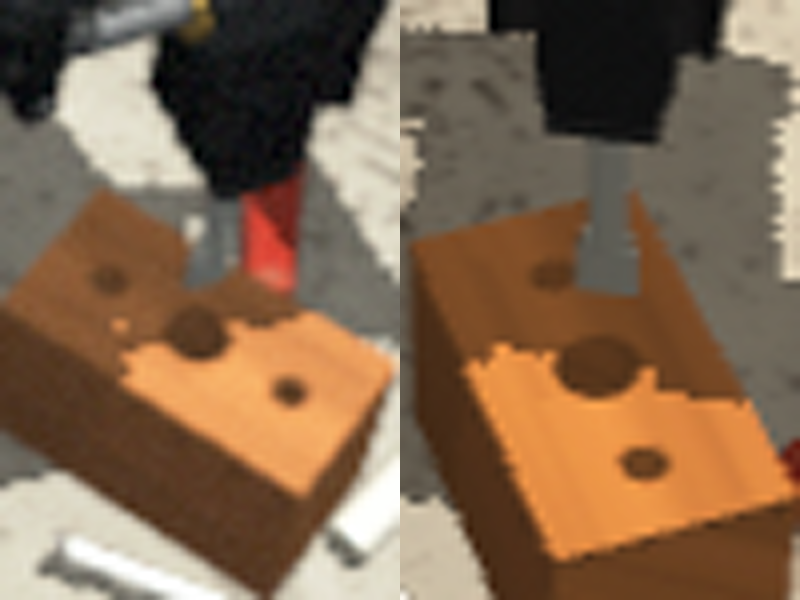

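The tip hangs at crop (213,283) over the hole at (197,332) in the scene view, and at (610,290) over (598,365) in the side view. After the 2.6 mm correction it will be centred.

>>> move_arm --targets '[[[-0.0012,-0.002,0],[0,0,0]],[[0,0,0.006],[0,0,0]],[[0,0,0.006],[0,0,0]],[[0,0,0.004],[0,0,0]],[[0,0,0],[0,0,0]],[[0,0,0],[0,0,0]],[[0,0,0],[0,0,0]]]'

```text
time: 44.13
position: [0.4816, -0.1852, 0.1271]
orientation: [-0.0, 0.897, 0.441, -0.0]
force: [0.4, -0.1, -0.7]
finger_gap: 0.0258
grasp_force: 30.0
```

```bash
python3 - <<'E'
from h import *
togo((.482,-.1851,.0765),52.4)
E
```

```text
t 44.13 pos [ 0.4816 -0.1852  0.1271] yaw_x 52.38 tilt [-0. -0. -1.] q [-0.52  0.05  1.9  -0.    1.19  0.14] F [ 0.4 -0.1 -0.7] M [-0.042  0.058 -0.023] gap 0.0258
shift tool mm [ 0.3  0.3 50.6]
az -0.018423933476611865
```

>>> move_arm --targets '[[[0,0,0.003],[0,0,0]],[[0,0,0.005],[0,0,0]],[[0,0,0.007],[0,0,0]],[[0,0,0.008],[0,0,0]],[[0,0,0.008],[0,0,0]],[[0,0,0.007],[0,0,0]],[[0,0,0.006],[0,0,0]],[[0,0,0.004],[0,0,0]],[[0,0,0.001],[0,0,0]],[[0,0,0],[0,0,0]]]'

```text
time: 44.97
position: [0.4814, -0.1851, 0.0778]
orientation: [-0.0, 0.897, 0.441, -0.0]
force: [1.0, -0.1, -2.0]
finger_gap: 0.0259
grasp_force: 30.0
```

```bash
python3 - <<'E'
from h import *
togo((.482,-.1851,.0765),52.4)
E
```

```text
t 44.97 pos [ 0.4814 -0.1851  0.0778] yaw_x 52.38 tilt [-0.    -0.001 -1.   ] q [-0.52  0.12  1.93 -0.    1.09  0.14] F [ 1.  -0.1 -2. ] M [-0.054  0.132 -0.02 ] gap 0.0259
shift tool mm [0.4 0.5 1.3]
az -0.017638173901701748
```

Still carrying the weight, 1.3 mm above the rest. I lower that last bit, release and rise.

>>> move_arm --targets '[[[0.0002,0.0003,0.0008],[0,0,0]],[[0,0,0.0004],[0,0,0]],[[0,0,0],[0,0,0]]]'

```text
time: 45.22
position: [0.4823, -0.1854, 0.0774]
orientation: [0.0, 0.897, 0.441, 0.0]
force: [-0.1, -0.4, -1.5]
finger_gap: 0.0258
grasp_force: 30.0
```

>>> move_arm --targets '[[[0,0,0],[0,0,0]],[[0,0,0],[0,0,0]],[[0,0,0],[0,0,0]],[[0,0,0],[0,0,0]],[[0,0,0],[0,0,0]],[[0,0,0],[0,0,0]],[[0,0,0],[0,0,0]],[[0,0,0],[0,0,0]],[[0,0,0],[0,0,0]],[[0,0,0],[0,0,0]]]' --grip 1

```text
time: 46.05
position: [0.4819, -0.1852, 0.077]
orientation: [-0.0, 0.897, 0.441, -0.0]
force: [0.8, -0.2, 0.5]
finger_gap: 0.0833
grasp_force: 0.0
```

>>> move_arm --targets '[[[0,0,-0.01],[0,0,0]],[[0,0,-0.02],[0,0,0]],[[0,0,-0.03],[0,0,0]],[[0,0,-0.03],[0,0,0]],[[0,0,-0.03],[0,0,0]],[[0,0,0],[0,0,0]],[[0,0,0],[0,0,0]],[[0,0,0],[0,0,0]]]'

```text
time: 46.72
position: [0.4818, -0.1851, 0.1971]
orientation: [0.0, 0.897, 0.441, 0.0]
force: [-0.7, 0.8, 0.4]
finger_gap: 0.0869
grasp_force: 0.0
```

```bash
python3 - <<'E'
from h import *
for n in('scene','side'):
    c=cap(n);P=pts(c);m=(P[...,2]>.11)&(P[...,2]<.135)&(np.hypot(P[...,0]-.4826,P[...,1]+.1859)<.03);q=P[m]
    print(n,m.sum(),q.mean(0).round(4),q[:,2].max().round(4))
    # block near rim / anvil / vee / tin check: positions at known pixels vs before
    for k,(x,y) in dict(block=(.5655,.0866),anvil=(.5647,.1622),vee=(.4972,.2906),tin=(.6469,.2462)).items():
        r=P[np.hypot(P[...,0]-x,P[...,1]-y)<.006];print(k,len(r),r[:,2].max().round(4) if len(r) else '')
togo((.48,-.18,.2))
E
```

```text
scene 198 [ 0.4777 -0.1851  0.1231] 0.1302
block 20 0.0465
anvil 37 0.0392
vee 15 0.0302
tin 9 0.0331
side 302 [ 0.4794 -0.1915  0.1228] 0.131
block 24 0.0476
anvil 0 
vee 18 0.0331
tin 0 
t 46.82 pos [ 0.481  -0.1847  0.1956] yaw_x 52.38 tilt [-0.    -0.003 -1.   ] q [-0.52 -0.02  1.84  0.    1.33  0.14] F [-0.9 -0.3 -0.2] M [-0.074  0.089 -0.011] gap 0.0872
shift tool mm [ 3.1 -3.7 -4.4]
```

```bash
python3 -c "
from workcell import manip
print(manip.hand_in())"
```

```text
the job is handed in; nothing more can be done
None
```

I handed the job in at about 47 s with no verdict returned: the block is home, the driver is back upright in its hole and released, and the screw is about 0.8 rad past bearing with torque up roughly 0.095 N m; the torque rose about twice as fast per rad as stated, so the 10 to 22 N clamping force is my estimate.

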